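Find the long battens and rack the half-moulds over the drip tub

TASK

Make a drying place for the plaster half-moulds: open all three blue cases and, with all the lids standing open, see which one holds the battens that are long enough to reach across the width of the white tub. Lay those two battens across the tub from long wall to long wall, parallel, centred and 7 cm apart from middle to middle, then set every half-mould on them, lying lengthwise over the tub so that it rests on both battens. Shut all three cases again with the rest of their contents left inside, and don't disturb the other things on the bench.

Things in the scene. Friction and masses are not known exactly. Their poses are not given: they have to be found in the camera images.
- case_a: fixed blue case 108 (x) x 220 (y) mm, 48 high without lid, walls 4, grey foam floor 26 mm above the bench; origin under its centre on the bench. Lid hinged on the far (+x) long side: hinge line along y, 54 mm from the origin, 48 mm up; yellow tongue at the near (-x) side. The three look alike, in any order; one holds two long battens, one two short ones, one other things
- lid_a (a joint): lid angle of case_a, rad: 0 shut, 2.1 fully open on its stop. The lid is an opaque plate 108 mm deep, 6 mm thick, about 120 g; on the damped hinge it sinks shut by itself from below 1.4, leans back on its stop from above 1.7, and stays put in between
- lid_a_grip (a point): grip point on the yellow tongue in the middle of lid_a's front edge, 26 mm out from the edge (134 mm from the hinge line, 3 mm above it when shut, so 51 mm above the bench); tongue 24 mm wide along the case's y, 8 thick, sticking out 36 mm. Pinched across its 24 mm from above it can turn between the fingers. Its axes are the lid's (the case's when shut)
- case_b: fixed blue case 108 (x) x 220 (y) mm, 48 high without lid, walls 4, grey foam floor 26 mm above the bench; origin under its centre on the bench. Lid hinged on the far (+x) long side: hinge line along y, 54 mm from the origin, 48 mm up; yellow tongue at the near (-x) side. The three look alike, in any order; one holds two long battens, one two short ones, one other things
- lid_b (a joint): lid angle of case_b, rad: 0 shut, 2.1 fully open on its stop. The lid is an opaque plate 108 mm deep, 6 mm thick, about 120 g; on the damped hinge it sinks shut by itself from below 1.4, leans back on its stop from above 1.7, and stays put in between
- lid_b_grip (a point): grip point on the yellow tongue in the middle of lid_b's front edge, 26 mm out from the edge (134 mm from the hinge line, 3 mm above it when shut, so 51 mm above the bench); tongue 24 mm wide along the case's y, 8 thick, sticking out 36 mm. Pinched across its 24 mm from above it can turn between the fingers. Its axes are the lid's (the case's when shut)
- case_c: fixed blue case 108 (x) x 220 (y) mm, 48 high without lid, walls 4, grey foam floor 26 mm above the bench; origin under its centre on the bench. Lid hinged on the far (+x) long side: hinge line along y, 54 mm from the origin, 48 mm up; yellow tongue at the near (-x) side. The three look alike, in any order; one holds two long battens, one two short ones, one other things
- lid_c (a joint): lid angle of case_c, rad: 0 shut, 2.1 fully open on its stop. The lid is an opaque plate 108 mm deep, 6 mm thick, about 120 g; on the damped hinge it sinks shut by itself from below 1.4, leans back on its stop from above 1.7, and stays put in between
- lid_c_grip (a point): grip point on the yellow tongue in the middle of lid_c's front edge, 26 mm out from the edge (134 mm from the hinge line, 3 mm above it when shut, so 51 mm above the bench); tongue 24 mm wide along the case's y, 8 thick, sticking out 36 mm. Pinched across its 24 mm from above it can turn between the fingers. Its axes are the lid's (the case's when shut)
- long_1: long wooden batten, 200 x 14 x 14 mm, 36 g, long axis y, origin under its middle; starts lying on the foam in its case along the case's long side, about 37 mm from the other one (centre to centre), 21 mm clear of the near wall, 28 mm of the far one
- long_2: long wooden batten, 200 x 14 x 14 mm, 36 g, long axis y, origin under its middle; starts lying on the foam in its case along the case's long side, about 37 mm from the other one (centre to centre), 21 mm clear of the near wall, 28 mm of the far one
- short_1: short wooden batten, 120 x 14 x 14 mm, long axis y, origin under its middle; too short for the tub, stays in its case
- short_2: short wooden batten, 120 x 14 x 14 mm, long axis y, origin under its middle; too short for the tub, stays in its case
- scraper: steel scraper with a dark wooden handle, 135 x 44 x 12 mm, origin under it; stays in its case
- cork: cork block 70 x 28 x 18 mm, origin under its middle; stays in its case
- tub: white open drip tub, 220 mm long (x), 165 mm wide (y), 60 mm high, walls 6 mm with a flat top edge (a look-only bead makes it seem 5 to 8 mm wider all round), fixed; origin under its centre on the bench. Battens laid across its width lie along its y on the top edges of both long walls
- mould_1: white plaster half-mould, a block 140 (x) x 36 (y) x 34 mm with a shallow clay-stained groove along its upper face, 175 to 290 g; origin under its centre, z up out of the grooved face; starts flat on the bench, groove up. Two or three of the three are there
- mould_2: white plaster half-mould, a block 140 (x) x 36 (y) x 34 mm with a shallow clay-stained groove along its upper face, 175 to 290 g; origin under its centre, z up out of the grooved face; starts flat on the bench, groove up. Two or three of the three are there
- mould_3: white plaster half-mould, a block 140 (x) x 36 (y) x 34 mm with a shallow clay-stained groove along its upper face, 175 to 290 g; origin under its centre, z up out of the grooved face; starts flat on the bench, groove up. Two or three of the three are there
- cup: bystander: small red plastic cup, 65 mm high, between the cases and the tub
- jar: bystander: white pot, 80 mm high, beyond the tub
Not all that is in view belongs to the job. What is shaped like the mould_3 but red or yellow is not meant.

How it is judged:
On the way, in this order (a step that is already met when the one before it is completed fails the run):
1. all three case lids stand open at the same time (each beyond 1.45 rad) (value of joint each of lid_a, lid_b, lid_c above 1.45 rad), for 0.2 s.
2. both long battens lie across the tub on its two long walls, 50 to 90 mm apart (x of long_1 in the frame of tub between -0.09 and 0.09 m and y of long_1 in the frame of tub between -0.018 and 0.018 m and z of long_1 in the frame of tub between 0.055 and 0.068 m and angle between the y axis of each of long_1, long_2 and the y axis of tub, either way round below 0.2 rad and linear speed of each of long_1, long_2 below 0.02 m/s and x of long_2 in the frame of tub between -0.09 and 0.09 m and y of long_2 in the frame of tub between -0.018 and 0.018 m and z of long_2 in the frame of tub between 0.055 and 0.068 m and horizontal distance between long_1 and long_2 between 0.05 and 0.09 m), for 0.2 s.
3. every half-mould rests on both battens, lengthwise over the tub, let go (contact force between each of mould_1, mould_2, mould_3 and long_1 above 0.1 N and contact force between each of mould_1, mould_2, mould_3 and long_2 above 0.1 N and angle between mould_1's own x axis and vertical between 1.45 and 1.69 rad and linear speed of each of mould_1, mould_2, mould_3 below 0.02 m/s and contact force between each of mould_1, mould_2, mould_3 and the fingers below 0.1 N and angle between the x axis of each of mould_1, mould_2, mould_3 and the x axis of tub, either way round below 0.3 rad and y of mould_1 in the frame of tub between -0.085 and 0.085 m and angle between mould_2's own x axis and vertical between 1.45 and 1.69 rad and y of mould_2 in the frame of tub between -0.085 and 0.085 m and angle between mould_3's own x axis and vertical between 1.45 and 1.69 rad and y of mould_3 in the frame of tub between -0.085 and 0.085 m), for 0.2 s.
At the end, for the whole second after the job is handed in: Long battens at rest on both long tub walls (18 mm of centred, 0.2 rad of square, 50 to 90 mm apart); every half-mould let go on both, level within 0.12 rad, 0.3 rad of the tub's length, 85 mm of its middle line; lids below 0.06 rad; other contents in their cases (all of step 2 and all of step 3 and value of joint each of lid_a, lid_b, lid_c below 0.06 rad and x of short_1 in the frame of case_b between -0.054 and 0.054 m and y of short_1 in the frame of case_b between -0.11 and 0.11 m and z of each of short_1, short_2 in the frame of case_b below 0.048 m and x of short_2 in the frame of case_b between -0.054 and 0.054 m and y of short_2 in the frame of case_b between -0.11 and 0.11 m and x of scraper in the frame of case_c between -0.054 and 0.054 m and y of scraper in the frame of case_c between -0.11 and 0.11 m and z of each of scraper, cork in the frame of case_c below 0.048 m and x of cork in the frame of case_c between -0.054 and 0.054 m and y of cork in the frame of case_c between -0.11 and 0.11 m); the robot touches nothing.
It fails at once if a bystander (red cup, white pot) is moved more than 3 cm (distance of any of cup, jar from where it was at the start of the episode above 0.03 m).
Of mould_1, mould_2, mould_3 only 2 to 3 are there at a start; the rules pass over those that are not, and their reading is None.
At some moment in a run one of mould_1, mould_2, mould_3 may be knocked a few centimetres aside while the robot is not near it.
It also fails if it takes over 210 s, if anything falls off the work surface, if the arm or the gripper's body presses on something with over 40 N, if the wrist force passes 120 N, or if a joint passes its speed limit or range.

ROBOT

A 7-joint arm with a two-finger parallel gripper is mounted at the origin on the work surface. World frame = base frame: x ahead of the robot, y to its left, z up, the work surface at z = 0. Lengths are in m, angles in rad, forces in N, time in s.
With the tool pointing down it reaches from about 0.425 to 0.95 m from the base axis. Payload 4.7 kg.
Tool frame: the origin (TCP) lies between the finger pads; the fingertips stand 19 mm ahead of it and the grasp point (between the pads) is the TCP; y points along the fingers, z is the direction in which the jaws open and shut, and the axes are right-handed (so a half turn about y gives the same grasp; the last joint's range is limited). The gripper opens to 85 mm and grips with 20 to 120 N. Pads are 22 mm wide; open, the fingers measure 114 mm over their backs; the gripper's body (76 mm by 85 mm) begins 54 mm behind the grasp point. The pads swing forward as they close: fully open they stand 13 mm farther back than shut.
Start: joints at [-1.179, 0.469, -0.049, 1.532, 0.024, 1.141, -0.082], TCP at [0.276, 0.616, 0.226] pointing down, gripper open.
Joint ranges: [-2.59, 2.59], [-0.33, 1.99], [-1.39, 1.29], [0.1, 2.45], [-1.04, 4.18], [0.21, 1.99], [-2.66, 2.66]. Speed limits (rad/s): [2.57, 2.57, 3.14, 3.14, 3.14, 3.14, 3.14].

INTERFACE

Orientations are given as a unit quaternion [x, y, z, w].
In Python, from cell import robot, vision gives the robot as it stands. The module is installed in compiled form; this text tells all that it offers.
- The arm moves only by the tool arm_command, never from a script. Its argument "moves" is text: rows parted by semicolons, each of 6 numbers parted by spaces: the shift along the world's x, y, z in mm, then the turn, a rotation vector about the world's x, y, z in degrees. In form: dx dy dz ax ay az; .... A call has 1 to 8 rows; each row is the pose to reach, as a shift and turn from the pose measured when the call began; what a row does not reach only later rows make up. A row lasts 1/10 s, in which the tool goes at most 50 mm and 8.59 degrees, less where a joint would pass 70% of its speed; a pose out of reach is approached as far as the arm can. A call with a gripper value outside its range is refused whole. "hand" is the opening, from 0 (shut) to 1 (fully open), set as the call begins (left out, the last holds). The fingers move at their own pace and stop on an object; "squeeze" is the grip in N (left out, the last holds). Time passes only in rows, so rows that repeat a pose let the fingers close. It gives the time, the measured TCP pose, the force and the opening at its end, in the units of the state.
- robot.observe(): the state, without advancing time (a new reading comes with each control period).
- vision.capture(name): name is "side" or "top"; returns a dict with "img" (480x640x3 uint8, blue, green, red), "fx", "fy", "cx", "cy" (pixels), "eye" and "rotation" of the camera in the world. Camera axes: x right, y up, looking along -z (the intrinsics and any distortion apply to the point x, -y, -z); pixel columns grow to the right and rows downward; lengths in m; the calibration is good to about 2 mm. A picture is of the moment at which its call begins. There is no depth.
- robot.hand_in(): hands the job in, once; it reports no verdict.
The state is a dict: "clock": time; "q": joint angles; "joint_velocities": joint speeds; "tau": joint torques, N m; "tool_pos": TCP position; "orientation": TCP orientation; "ft_force": force on the tool from outside, world axes, zero at the start; "torque": the same for the moment, N m; "opening": finger opening in m.
Only numpy, scipy, OpenCV 4.12 (cv2) and the standard library are available. Lean on these libraries where they do the work, as an engineer would, in place of code of your own. Each camera call takes 0.05 s, during which the arm holds its last target. There are 200 camera calls.

## Working session

There is one attempt and no reset: what is moved stays moved. The work goes in short steps, Python scripts to look and compute and a tool call to move; the robot and the scene stay as the last step left them, time stands still between calls to the robot, and variables do not carry over. Pictures are saved under pics/ and viewed, about 12 in all and at most 16, crops included, and the job is handed in when it is done.

Besides the shell and the picture viewer there is one more tool, called after "Emit:" as name(argument=value, ...) on one line, values as JSON. arm_command: Moves the arm, as the interface text tells. Its arguments: {"type":"object","properties":{"moves":{"type":"string"},"hand":{"type":"number"},"squeeze":{"type":"number"}},"required":["moves"]}

```bash
mkdir -p pics
cat > h.py <<'E'
import numpy as np, cv2
from cell import robot, vision
def cap(n,f=None):
    c=vision.capture(n)
    if f: cv2.imwrite('pics/'+f,c['img'])
    return c
def ray(c,u,v):
    d=np.array([(u-c['cx'])/c['fx'],-(v-c['cy'])/c['fy'],-1.])
    return np.array(c['eye']),np.array(c['rotation'])@d
def onz(c,u,v,z):
    e,d=ray(c,u,v); return e+d*(z-e[2])/d[2]
def proj(c,p):
    q=np.array(c['rotation']).T@(np.array(p)-np.array(c['eye'])); return c['cx']+c['fx']*q[0]/-q[2], c['cy']+c['fy']*q[1]/q[2]
E
python3 - <<'E'
from h import *
for n in('top','side'):
    c=cap(n,n+'0.png'); print({k:(np.round(v,4).tolist() if not isinstance(v,(int,float)) else v) for k,v in c.items() if k!='img'})
print(robot.observe())
E
```

```text
{'fx': 622.1881294942758, 'fy': 622.1881294942758, 'cx': 311.0100782523869, 'cy': 239.74637584388967, 'eye': [0.1562, 0.0973, 1.6873], 'rotation': [-0.0721, 0.0735, 0.7056, -0.7011]}
{'fx': 562.6507399126618, 'fy': 562.6507399126618, 'cx': 316.53670229743904, 'cy': 237.05911692528989, 'eye': [0.2401, 1.4332, 0.8907], 'rotation': [-0.0425, 0.4903, 0.8665, -0.0831]}
{'clock': 0.1, 'q': array([-1.17890021,  0.4693778 , -0.0485511 ,  1.53358056,  0.02408238,
        1.14103661, -0.08227317]), 'joint_velocities': array([ 0.00040114, -0.00320553, -0.0003038 , -0.0040876 , -0.00045932,
       -0.00172576, -0.00206428]), 'tau': array([ 1.11713263e-03, -5.11516786e+01, -4.67807078e-02, -2.38390052e+01,
        1.08633246e-02,  4.36146001e-03,  7.66000852e-06]), 'tool_pos': array([0.27551322, 0.61561108, 0.2249522 ]), 'orientation': array([ 0.69214707, -0.14778559,  0.14756509, -0.69088089]), 'ft_force': array([-0.57355387, -0.27530323,  0.72858851]), 'torque': array([-0.04231   ,  0.03471495,  0.00162633]), 'opening': 0.08536957667646633}
```

View pics/top0.png

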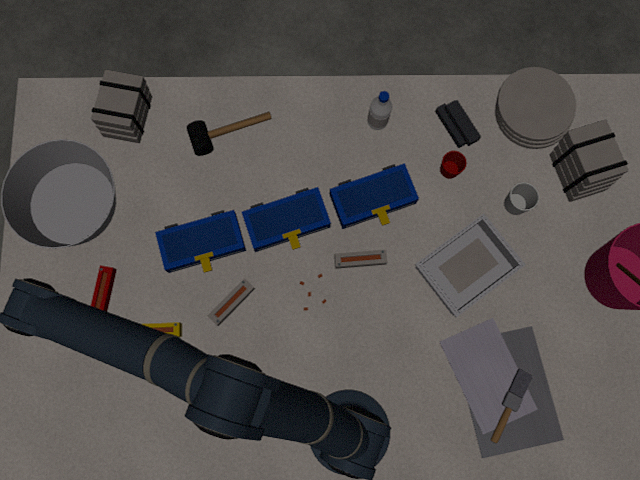

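View pics/side0.png

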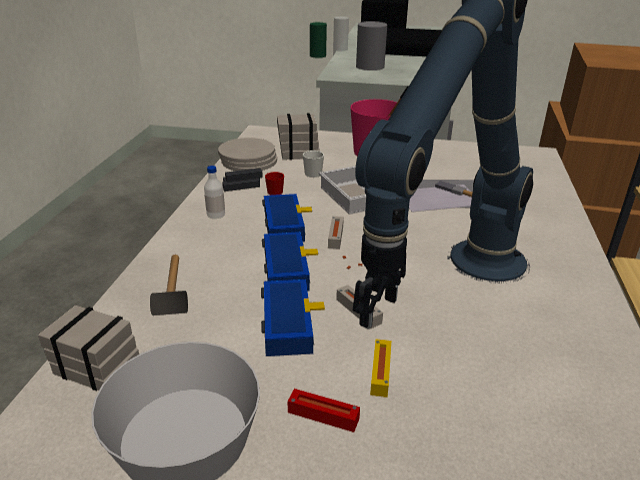

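The pictures show three cases at top-view pixels (201,240), (286,219) and (373,195), and the tub at (467,266). Two white moulds lie at (360,259) and (231,302). The cup is at (453,163) and the pot at (521,197). Red and yellow decoys are also in view. Next I measure these positions.

```bash
cat >> h.py <<'E'
from scipy.spatial.transform import Rotation as R
_cap=cap
def cap(n,f=None):
    c=_cap(n,f); c['rotation']=R.from_quat(c['rotation']).as_matrix(); return c
def blobs(m,amin=60):
    m=cv2.morphologyEx(m.astype(np.uint8)*255,cv2.MORPH_OPEN,np.ones((2,2)))
    return [k for k in cv2.findContours(m,cv2.RETR_EXTERNAL,cv2.CHAIN_APPROX_NONE)[0] if cv2.contourArea(k)>amin]
def rectz(c,k,z):
    "min-area rect of contour cast on plane z: centre mm, (long,short) mm, long-axis angle deg"
    p=np.array([onz(c,u,v,z)[:2] for u,v in k[:,0,:]])*1000
    (x,y),(w,h),a=cv2.minAreaRect(p.astype(np.float32))
    if w<h: w,h,a=h,w,a+90
    return round(x),round(y),round(w),round(h),round((a+90)%180-90,1)
def hsv(c): return np.moveaxis(cv2.cvtColor(c['img'],cv2.COLOR_BGR2HSV).astype(int),2,0)
E
python3 - <<'E'
from h import *
c=cap('top'); H,S,V=hsv(c)
for n,m,z in(('blue',(abs(H-112)<14)&(S>150),.05),('yel',(abs(H-26)<6)&(S>150),.053),('red',(H<5)&(S>170),.06),('groove',(H<16)&(S>70)&(S<170),.032)):
    for k in blobs(m,25): print(n,cv2.boundingRect(k),rectz(c,k,z))
def pt(u,v,z): return np.round(onz(c,u,v,z)*1000)
print('pixels',c['img'][259,337],c['img'][300,205],c['img'][252,370])
m=(V>135)&(S<45)
for k in blobs(m,100): print('w',cv2.boundingRect(k),rectz(c,k,.034),rectz(c,k,.06))
s=c['img'][140:340,300:560]; cv2.imwrite('pics/t1.png',cv2.resize(s,None,fx=3,fy=3,interpolation=2))
R0=R.from_quat(robot.observe()['orientation']).as_matrix(); print(R0.round(3))
E
```

```text
blue (157, 212, 89, 61) (496, 389, 219, 117, -74.0)
blue (243, 189, 88, 63) (556, 157, 218, 116, -71.5)
blue (331, 165, 88, 64) (621, -80, 224, 116, -70.3)
blue (380, 93, 10, 11) (907, -117, 31, 25, -1.7)
yel (145, 324, 37, 14) (259, 480, 95, 34, 89.6)
yel (196, 253, 18, 20) (436, 372, 48, 48, 16.8)
yel (284, 230, 18, 20) (496, 137, 48, 47, -71.5)
yel (373, 207, 18, 19) (562, -104, 48, 47, -71.5)
red (103, 271, 14, 30) (377, 624, 80, 20, -9.2)
red (443, 162, 17, 14) (694, -291, 45, 35, 82.1)
red (444, 152, 23, 17) (721, -309, 63, 34, 60.0)
pixels [80 87 90] [106 109 117] [79 81 88]
[[ 0.913 -0.001  0.408]
 [-0.408 -0.001  0.913]
 [ 0.    -1.    -0.001]]
```

View pics/t1.png

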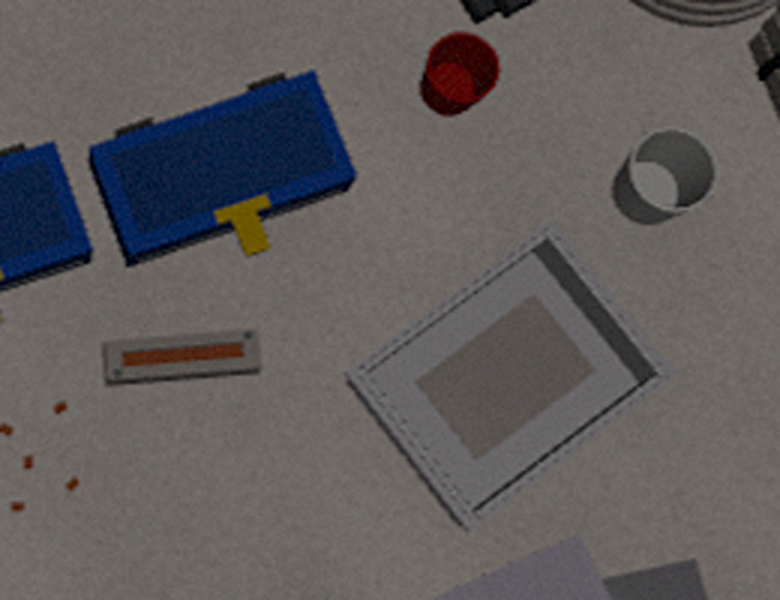

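```bash
cat >> h.py <<'E'
def pz(c,u,v,z): return onz(c,u,v,z)*1000
def tub(c,px):
    "corners top,right,bottom,left -> centre mm, yaw deg of long axis"
    p=np.array([pz(c,u,v,.06)[:2] for u,v in px]); a=(p[0]-p[3])+(p[1]-p[2])
    return p,p.mean(0),np.degrees(np.arctan2(a[1],a[0]))
def grooves(c,m=None):
    H,S,V=hsv(c)
    return [(cv2.boundingRect(k),rectz(c,k,.032)) for k in blobs((H<16)&(S>110)&(V<170) if m is None else m,25)]
E
python3 - <<'E'
from h import *
c=cap('top'); H,S,V=hsv(c)
p,ce,y=tub(c,[(482.3,216.7),(520.7,265),(456,316),(416,265)]); print(p.round(),ce.round(1),y)
print(np.linalg.norm(np.roll(p,-1,0)-p,axis=1))
print(grooves(c))
ye=[k for k in blobs((abs(H-26)<6)&(S>150),100)]
for k in blobs((abs(H-112)<14)&(S>150),1000):
    P=np.array([pz(c,u,v,.054)[:2] for u,v in k[:,0,:]]); x,y,w,h,a=rectz(c,k,.054)
    yaw=np.radians(a+90)
    for _ in range(3):
        ex=np.array([np.cos(yaw),np.sin(yaw)]);ey=np.array([-ex[1],ex[0]]); m=P.mean(0)
        X=(P-m)@ex;Y=(P-m)@ey
        s=(X>X.max()-12)&(abs(Y)<85)
        # robust top of blue (hinge blobs are dark, sit outside)
        f=np.polyfit(Y[s],X[s],1); yaw-=np.arctan(f[0])
    far=f[1]; yc=(Y.max()+Y.min())/2
    hinge=m+ex*far+ey*yc
    g=[]
    for q in ye:
        Q=np.array([pz(c,u,v,.055)[:2] for u,v in q[:,0,:]])-hinge
        QX=Q@ex;QY=Q@ey
        if abs(QY.mean())<60 and -170<QX.mean()<-80:
            t=QX<QX.min()+25; g=[QX.min(),QY[t].mean(),np.ptp(QY[t])]
    print('case yaw',np.degrees(yaw).round(1),'hinge',hinge.round(1),'len',np.ptp(Y).round(),'tongue tip,y,w',np.round(g,1),'grip',(hinge-134*ex).round(1))
E
```

```text
[[ 557. -369.]
 [ 425. -462.]
 [ 291. -284.]
 [ 427. -185.]] [ 425.1 -325. ] -53.95411205757265
[162.11013119 223.20034353 167.46724268 225.72325506]
[((156, 328, 18, 5), (262, 481, 45, 10, 89.6)), ((217, 288, 30, 30), (336, 306, 106, 11, -44.6)), ((94, 267, 22, 44), (373, 647, 115, 44, -9.4)), ((342, 256, 40, 7), (449, -43, 106, 12, -85.5)), ((442, 152, 22, 23), (719, -304, 66, 59, -2.8))]
case yaw 16.1 hinge [549.  403.8] len 219.0 tongue tip,y,w [-141.7    0.2   21.9] grip [420.3 366.7]
case yaw 18.3 hinge [607.7 174.9] len 217.0 tongue tip,y,w [-141.1   -0.3   21.3] grip [480.5 132.7]
case yaw 19.2 hinge [671.2 -62. ] len 222.0 tongue tip,y,w [-141.4   -2.4   22.8] grip [ 544.7 -106.1]
```

Emit:
arm_command(moves="36 -40 0 0 0 8; 72 -85 0 0 0 16; 108 -130 0 0 0 24; 144 -170 0 0 0 32; 144 -210 0 0 0 40; 144 -249 -20 0 0 40; 144 -249 -60 0 0 40; 144 -249 -60 0 0 40", hand=0.6, squeeze=40)

```text
clock: 1.0
tool_pos: [0.4176, 0.3624, 0.1612]
orientation: [0.703, 0.094, -0.099, -0.698]
ft_force: [-0.5, 0.7, -0.5]
opening: 0.0512
```

Emit:
arm_command(moves="2 4 -35 0 0 0; 2 4 -70 0 0 0; 2 4 -100 0 0 0; 2 4 -111 0 0 0; 2 4 -111 0 0 0")

```text
clock: 1.5
tool_pos: [0.4189, 0.3673, 0.0497]
orientation: [0.703, 0.094, -0.101, -0.698]
ft_force: [0.4, -0.4, 0.4]
opening: 0.051
```

```bash
cat >> h.py <<'E'
def st():
    o=robot.observe(); M=R.from_quat(o['orientation']).as_matrix()
    print('t',round(o['clock'],2),'pos',(o['tool_pos']*1000).round(1),'jawyaw',np.degrees(np.arctan2(M[1,2],M[0,2])).round(1),'down',M[:,1].round(3),'F',np.round(o['ft_force'],1),'open',round(o['opening']*1000,1))
    return o
def arc(hinge,yaw,ths,z0=.0):
    o=robot.observe(); p=o['tool_pos']*1000; ex=np.array([np.cos(np.radians(yaw)),np.sin(np.radians(yaw))])
    for t in ths:
        r=np.hypot(134,3); a=t+np.arctan2(3,134)
        g=np.r_[np.array(hinge)-r*np.cos(a)*ex,48+r*np.sin(a)]; print(t,(g-p).round(0))
E
python3 - <<'E'
from h import *
st(); arc([549,403.8],16.1,[0,.2,.4,.6,.8,1,1.2,1.4,1.6,1.75,1.85,2.1])
cap('side','s2.png')
E
```

```text
t 1.5 pos [418.9 367.3  49.7] jawyaw 105.8 down [-0.008 -0.009 -1.   ] F [ 0.4 -0.4  0.4] open 51.0
0 [ 1. -1.  1.]
0.2 [ 4.  0. 28.]
0.4 [13.  3. 53.]
0.6 [25.  6. 76.]
0.8 [42. 11. 97.]
1 [ 63.  17. 113.]
1.2 [ 86.  24. 124.]
1.4 [111.  31. 131.]
1.6 [137.  38. 132.]
1.75 [156.  44. 130.]
1.85 [168.  48. 126.]
2.1 [198.  56. 112.]
```

View pics/s2.png

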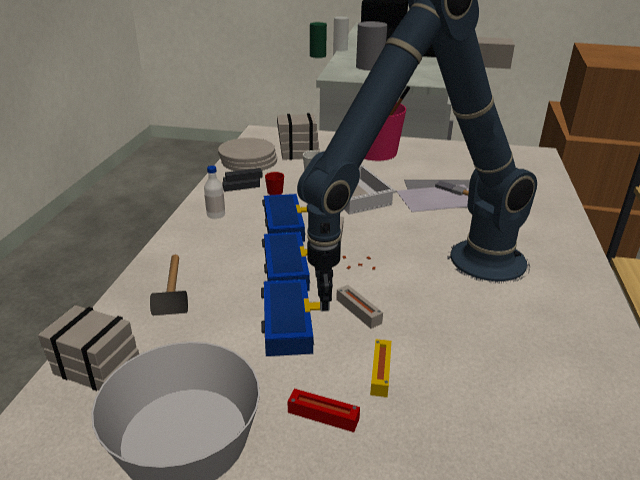

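The fingers straddle tongue A at (318,303), so I close and swing the lid open.

Emit:
arm_command(moves="0 0 0 0 0 0; 0 0 0 0 0 0; 0 0 0 0 0 0; 0 0 0 0 0 0; 1 0 14 0 0 0; 4 0 28 0 0 0; 8 2 41 0 0 0; 13 3 53 0 0 0", hand=0)

```text
clock: 2.35
tool_pos: [0.4332, 0.3712, 0.1057]
orientation: [0.702, 0.095, -0.099, -0.698]
ft_force: [0.6, 1.2, 0.8]
opening: -0.0
```

Run:
```python
from h import *
st(); c=cap('side'); a=c['img'][220:380,240:400]; d=cap('top')['img'][200:310,150:310]
cv2.imwrite('pics/s3.png',np.hstack([cv2.resize(a,(420,420),interpolation=2),cv2.resize(d[:, :],(380,420),interpolation=2)]))
```

```text
t 2.35 pos [433.2 371.2 105.7] jawyaw 105.8 down [-0.005 -0.006 -1.   ] F [0.6 1.2 0.8] open -0.0
```

View pics/s3.png

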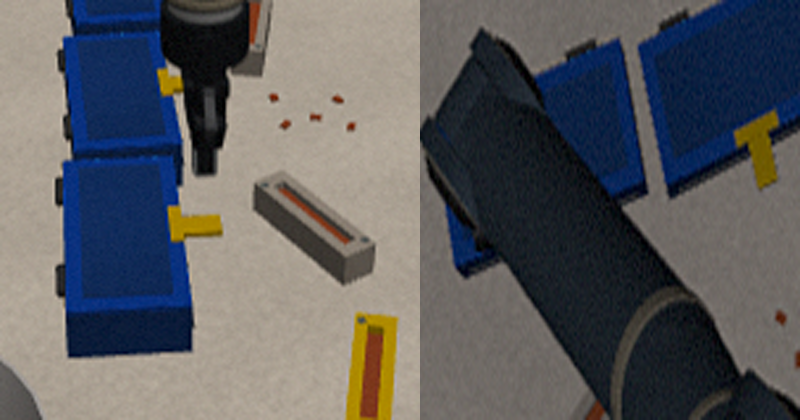

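Run:
```python
from h import *
c=cap('side'); H,S,V=hsv(c)
for k in blobs((abs(H-26)<6)&(S>150),20):
    print(cv2.boundingRect(k),rectz(c,k,.055))
for d in (108,134,144): 
    ex=np.array([np.cos(.281),np.sin(.281)]); h=np.array([549,403.8]); p=np.r_[h-d*ex,55]/1000; print(d,proj(c,p))
p=robot.observe()['tool_pos']; print(proj(c,p),proj(c,p-[0,0,.019]))
a=cv2.imread('pics/s2.png')[260:330,290:360]; b=c['img'][240:310,280:350]
cv2.imwrite('pics/s4.png',cv2.resize(np.hstack([a,b]),None,fx=5,fy=5,interpolation=2))
```

```text
(371, 341, 21, 57) (260, 556, 165, 35, -88.3)
(305, 300, 21, 13) (436, 381, 47, 47, -73.2)
(301, 247, 9, 10) (508, 149, 47, 21, -71.8)
(297, 206, 5, 8) (576, -87, 48, 12, -70.9)
108 (np.float64(311.8134642170952), np.float64(303.33028246763))
134 (np.float64(322.5489020720701), np.float64(302.77169212543424))
144 (np.float64(326.6686537787649), np.float64(302.55733165437647))
(np.float64(316.90047297107316), np.float64(286.3445164376455)) (np.float64(316.8355125886921), np.float64(292.8212387845681))
```

View pics/s4.png

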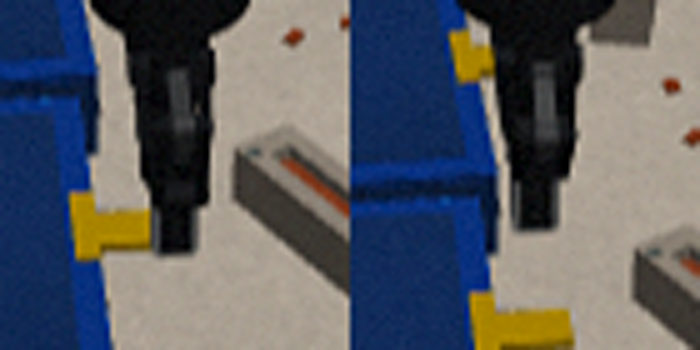

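The fingertip shows up about 15–19 mm higher than stated, so I missed above the tongue at crop (530,330). I retry lower.

Emit:
arm_command(moves="-13 -4 0 0 0 0; -13 -4 0 0 0 0; -13 -4 0 0 0 0; -13 -4 -35 0 0 0; -13 -4 -60 0 0 0; -13 -4 -72 0 0 0; -13 -4 -72 0 0 0", hand=0.6)

```text
clock: 3.2
tool_pos: [0.4197, 0.3663, 0.0314]
orientation: [0.703, 0.094, -0.1, -0.698]
ft_force: [0.1, -0.1, -0.1]
opening: 0.0513
```

Emit:
arm_command(moves="0 0 0 0 0 0; 0 0 0 0 0 0; 0 0 0 0 0 0; 0 0 0 0 0 0; 0 0 0 0 0 0; 0 0 0 0 0 0", hand=0)

```text
clock: 3.8
tool_pos: [0.4194, 0.3695, 0.033]
orientation: [0.701, 0.095, -0.1, -0.699]
ft_force: [-3.7, 5.1, -0.2]
opening: 0.0225
```

Emit:
arm_command(moves="1 0 13 0 0 0; 3 1 27 0 0 0; 7 2 40 0 0 0; 12 4 52 0 0 0; 17 5 64 0 0 0; 24 7 75 0 0 0; 32 9 86 0 0 0; 41 12 96 0 0 0")

```text
clock: 4.6
tool_pos: [0.4607, 0.3815, 0.1296]
orientation: [0.701, 0.095, -0.1, -0.699]
ft_force: [1.6, 1.9, -6.2]
opening: 0.0228
```

```bash
python3 -c "
from h import *
st()"
```

```text
t 4.6 pos [460.7 381.5 129.6] jawyaw 105.9 down [-0.006 -0.004 -1.   ] F [ 1.6  1.9 -6.2] open 22.8
```

Emit:
arm_command(moves="10 3 8 0 0 0; 21 6 16 0 0 0; 32 9 22 0 0 0; 44 13 27 0 0 0; 69 20 34 0 0 0; 95 27 35 0 0 0; 114 33 33 0 0 0; 126 37 29 0 0 0")

```text
clock: 5.4
tool_pos: [0.59, 0.4185, 0.1623]
orientation: [0.701, 0.096, -0.098, -0.7]
ft_force: [0.4, -3.0, 12.0]
opening: 0.0232
```

Emit:
arm_command(moves="0 0 0 0 0 0; 0 0 0 0 0 0; 0 0 0 0 0 0; 0 0 30 0 0 0; 0 0 70 0 0 0; 0 0 80 0 0 0", hand=0.6)

```text
clock: 6.0
tool_pos: [0.5909, 0.42, 0.2477]
orientation: [-0.7, -0.098, 0.096, 0.701]
ft_force: [0.2, -0.2, 0.9]
opening: 0.0512
```

Run:
```python
from h import *
st(); c=cap('side'); a=c['img'][150:390,180:420]
cv2.imwrite('pics/s5.png',cv2.resize(a,(600,600),interpolation=2))
```

```text
t 6.0 pos [590.9 420.  247.7] jawyaw 105.8 down [ 0.003  0.002 -1.   ] F [ 0.2 -0.2  0.9] open 51.2
```

View pics/s5.png

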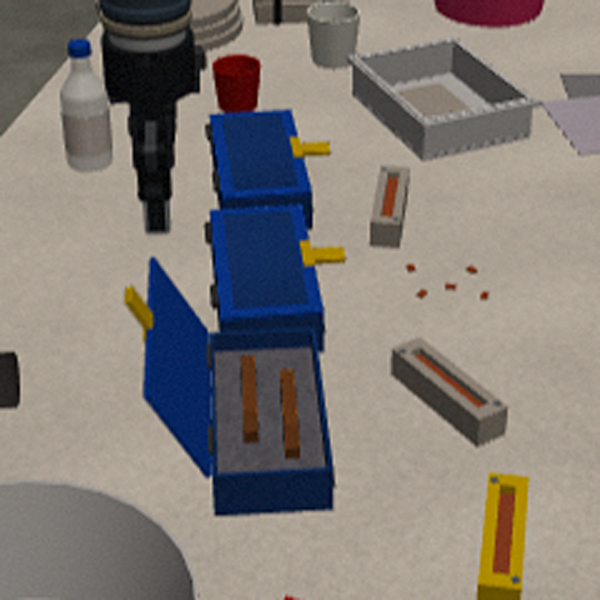

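Lid A is open and its case holds the short battens, at crop (250,400) and (290,410). Only two white moulds are present. Lid B is next.

Emit:
arm_command(moves="-20 -45 0 0 0 1; -40 -90 0 0 0 2; -60 -138 0 0 0 2.5; -78 -184 0 0 0 2.5; -96 -230 0 0 0 2.5; -110 -275 0 0 0 2.5; -110 -286 -40 0 0 2.5; -110 -286 -80 0 0 2.5")

```text
clock: 6.85
tool_pos: [0.4804, 0.1308, 0.1674]
orientation: [-0.698, -0.113, 0.109, 0.699]
ft_force: [0.9, 0.8, -1.2]
opening: 0.0508
```

Run:
```python
from h import *
o=st(); print(np.array([480.5,133.7,33])-o['tool_pos']*1000)
for h,y in (([607.7,174.9],18.3),([671.2,-62],19.2)):
    ex=np.array([np.cos(np.radians(y)),np.sin(np.radians(y))]);r=134.03;b=.022
    for lo,hi in((0,.8),(.8,1.85)):
        f=lambda t:np.r_[-r*np.cos(t+b)*ex,r*np.sin(t+b)]
        print('; '.join('%d %d %d 0 0 0'%tuple(np.round(f(t)-f(lo)).astype(int)) for t in np.linspace(lo,hi,9)[1:]))
```

```text
t 6.85 pos [480.4 130.8 167.4] jawyaw 108.0 down [ 0.006  0.002 -1.   ] F [ 0.9  0.8 -1.2] open 50.8
[ 1.05583050e-01  2.85400316e+00 -1.34351023e+02]
1 0 13 0 0 0; 3 1 27 0 0 0; 7 2 39 0 0 0; 11 4 52 0 0 0; 17 6 64 0 0 0; 24 8 75 0 0 0; 32 10 86 0 0 0; 41 13 95 0 0 0
13 4 11 0 0 0; 27 9 20 0 0 0; 42 14 27 0 0 0; 58 19 33 0 0 0; 75 25 35 0 0 0; 92 30 36 0 0 0; 108 36 34 0 0 0; 124 41 30 0 0 0
1 0 13 0 0 0; 3 1 27 0 0 0; 6 2 39 0 0 0; 11 4 52 0 0 0; 17 6 64 0 0 0; 24 8 75 0 0 0; 32 11 86 0 0 0; 40 14 95 0 0 0
13 4 11 0 0 0; 27 9 20 0 0 0; 42 15 27 0 0 0; 58 20 33 0 0 0; 74 26 35 0 0 0; 91 32 36 0 0 0; 108 37 34 0 0 0; 124 43 30 0 0 0
```

Emit:
arm_command(moves="0 3 -45 0 0 0; 0 3 -90 0 0 0; 0 3 -125 0 0 0; 0 3 -135 0 0 0; 0 3 -135 0 0 0")

```text
clock: 7.35
tool_pos: [0.4787, 0.1335, 0.0309]
orientation: [-0.698, -0.112, 0.11, 0.698]
ft_force: [-0.3, 0.4, 0.6]
opening: 0.0513
```

Emit:
arm_command(moves="0 0 0 0 0 0; 0 0 0 0 0 0; 0 0 0 0 0 0; 0 0 0 0 0 0; 0 0 0 0 0 0; 0 0 0 0 0 0", hand=0)

```text
clock: 7.95
tool_pos: [0.4796, 0.1341, 0.0325]
orientation: [-0.698, -0.113, 0.11, 0.699]
ft_force: [-1.5, 1.2, 7.9]
opening: 0.023
```

Emit:
arm_command(moves="1 0 13 0 0 0; 3 1 27 0 0 0; 7 2 39 0 0 0; 11 4 52 0 0 0; 17 6 64 0 0 0; 24 8 75 0 0 0; 32 10 86 0 0 0; 41 13 95 0 0 0")

```text
clock: 8.75
tool_pos: [0.5196, 0.1473, 0.1279]
orientation: [-0.698, -0.112, 0.111, 0.699]
ft_force: [-1.2, 1.2, -2.4]
opening: 0.0227
```

Emit:
arm_command(moves="13 4 11 0 0 0; 27 9 20 0 0 0; 42 14 27 0 0 0; 58 19 33 0 0 0; 75 25 35 0 0 0; 92 30 36 0 0 0; 108 36 34 0 0 0; 124 41 30 0 0 0")

```text
clock: 9.55
tool_pos: [0.6461, 0.1889, 0.1616]
orientation: [-0.698, -0.114, 0.109, 0.699]
ft_force: [-2.1, 0.5, 10.3]
opening: 0.0231
```

Emit:
arm_command(moves="0 0 0 0 0 0; 0 0 0 0 0 0; 0 0 0 0 0 0; 0 0 30 0 0 0; 0 0 70 0 0 0; 0 0 80 0 0 0", hand=0.6)

```text
clock: 10.15
tool_pos: [0.6477, 0.1892, 0.2466]
orientation: [-0.697, -0.116, 0.106, 0.699]
ft_force: [0.9, 0.1, 0.2]
opening: 0.0514
```

Emit:
arm_command(moves="-16 -45 0 0 0 1; -32 -92 0 0 0 1; -48 -140 0 0 0 1; -64 -186 0 0 0 1; -80 -232 0 0 0 1; -96 -278 0 0 0 1; -101 -296 -40 0 0 1; -101 -296 -80 0 0 1")

```text
clock: 10.95
tool_pos: [0.5454, -0.1118, 0.1669]
orientation: [-0.698, -0.121, 0.108, 0.698]
ft_force: [0.9, 0.4, 0.2]
opening: 0.0513
```

Run:
```python
from h import *
o=st(); print(np.array([545,-107,33])-o['tool_pos']*1000)
```

```text
t 10.95 pos [ 545.4 -111.8  166.9] jawyaw 108.6 down [ 0.017  0.003 -1.   ] F [0.9 0.4 0.2] open 51.3
[  -0.40945289    4.77608316 -133.93970696]
```

Emit:
arm_command(moves="0 5 -45 0 0 0; 0 5 -90 0 0 0; 0 5 -125 0 0 0; 0 5 -134 0 0 0; 0 5 -134 0 0 0")

```text
clock: 11.45
tool_pos: [0.5441, -0.1067, 0.032]
orientation: [-0.697, -0.12, 0.109, 0.698]
ft_force: [0.3, 0.2, 0.2]
opening: 0.0513
```

Emit:
arm_command(moves="0 0 0 0 0 0; 0 0 0 0 0 0; 0 0 0 0 0 0; 0 0 0 0 0 0; 0 0 0 0 0 0; 0 0 0 0 0 0", hand=0)

```text
clock: 12.05
tool_pos: [0.5456, -0.1074, 0.034]
orientation: [0.698, 0.121, -0.108, -0.698]
ft_force: [-1.1, -0.9, 6.6]
opening: 0.0226
```

Emit:
arm_command(moves="1 0 13 0 0 0; 3 1 27 0 0 0; 6 2 39 0 0 0; 11 4 52 0 0 0; 17 6 64 0 0 0; 24 8 75 0 0 0; 32 11 86 0 0 0; 40 14 95 0 0 0")

```text
clock: 12.85
tool_pos: [0.5858, -0.0935, 0.1297]
orientation: [0.698, 0.12, -0.108, -0.697]
ft_force: [1.9, -1.8, -3.8]
opening: 0.0227
```

Emit:
arm_command(moves="13 4 11 0 0 0; 27 9 20 0 0 0; 42 15 27 0 0 0; 58 20 33 0 0 0; 74 26 35 0 0 0; 91 32 36 0 0 0; 108 37 34 0 0 0; 124 43 30 0 0 0")

```text
clock: 13.65
tool_pos: [0.7121, -0.05, 0.1634]
orientation: [0.698, 0.122, -0.107, -0.697]
ft_force: [-0.9, -0.7, 8.4]
opening: 0.0226
```

Emit:
arm_command(moves="0 0 0 0 0 0; 0 0 0 0 0 0; 0 0 0 0 0 0; 0 0 30 0 0 0; 0 0 70 0 0 0; 0 0 80 0 0 0", hand=0.6)

```text
clock: 14.25
tool_pos: [0.7136, -0.0507, 0.2488]
orientation: [0.699, 0.124, -0.104, -0.697]
ft_force: [1.1, -0.5, 0.5]
opening: 0.0508
```

Emit:
arm_command(moves="-40 -20 10 0 0 0; -80 -40 20 0 0 0; -120 -70 20 0 0 0; -150 -110 20 0 0 0; -170 -150 20 0 0 0; -180 -190 20 0 0 0; -180 -190 20 0 0 0")

```text
clock: 14.95
tool_pos: [0.5294, -0.2484, 0.2689]
orientation: [0.701, 0.119, -0.1, -0.696]
ft_force: [-0.5, -0.4, 0.3]
opening: 0.051
```

Run:
```python
from h import *
st(); t=cap('top','top6.png'); s=cap('side','side6.png')
a=t['img'][140:340,140:540]; b=s['img'][120:370,200:420]
cv2.imwrite('pics/v6.png',np.hstack([cv2.resize(a,(480,240)),cv2.resize(b,(211,240))]) if 0 else cv2.resize(a,(800,400),interpolation=2))
```

```text
t 14.95 pos [ 529.4 -248.4  268.9] jawyaw 107.8 down [ 0.027 -0.002 -1.   ] F [-0.5 -0.4  0.3] open 51.0
```

View pics/v6.png

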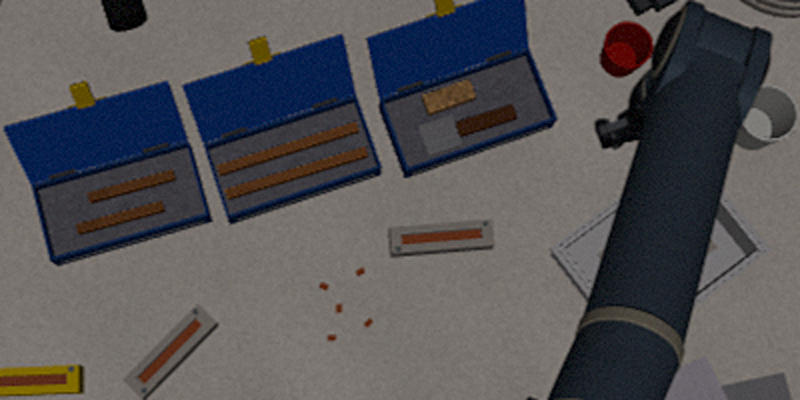

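All lids are open. The long battens are in the middle case B, at crop (290,148) and (297,172).

Run:
```python
from h import *
c=cap('top'); H,S,V=hsv(c); print(hsv(c)[:,226,288] if 0 else [ (int(H[y,x]),int(S[y,x]),int(V[y,x])) for x,y in((288,226),(285,214))])
for k in blobs((H<18)&(S>90)&(V>40),60):
    b=cv2.boundingRect(k)
    if b[1]<240 and b[0]<330: print(b,rectz(c,k,.040))
print([g for g in grooves(c) if g[0][1]>245])
```

```text
[(11, 164, 84), (14, 183, 82)]
(185, 226, 44, 17) (520, 376, 119, 16, -74.2)
(254, 214, 71, 26) (537, 153, 199, 16, -73.0)
(249, 202, 71, 26) (571, 164, 199, 17, -72.5)
(209, 114, 63, 25) (830, 290, 183, 21, -71.1)
[((134, 328, 40, 6), (260, 510, 103, 12, -88.0)), ((211, 301, 30, 31), (297, 320, 105, 11, -44.6)), ((90, 267, 24, 52), (361, 649, 139, 44, -9.5)), ((342, 256, 40, 7), (449, -43, 106, 12, -85.5))]
```

Run:
```python
from h import *
o=st(); print(o['q'].round(2))
```

```text
t 15.1 pos [ 533.2 -240.2  268.5] jawyaw 108.5 down [ 0.028  0.003 -1.   ] F [-0.1  0.3  0. ] open 51.2
[ 0.25  0.27  0.14  1.73 -0.06  1.12  2.3 ]
```

Emit:
arm_command(moves="0 35 0 0 0 -8; 0 80 0 0 0 -16; 0 125 0 0 0 -24; 0 170 0 0 0 -32; 0 215 0 0 0 -40; 0 260 0 0 0 -48; 0 305 0 0 0 -56; 0 350 0 0 0 -64", hand=0.27)

```text
clock: 15.9
tool_pos: [0.5324, 0.1031, 0.2684]
orientation: [0.664, -0.249, 0.265, -0.653]
ft_force: [0.5, 0.1, -0.4]
opening: 0.0232
```

Emit:
arm_command(moves="0 20 -30 0 0 -8; 0 35 -60 0 0 -16; 0 40 -90 0 0 -24; 0 40 -100 0 0 -27; 0 40 -100 0 0 -27")

```text
clock: 16.4
tool_pos: [0.5302, 0.1449, 0.1662]
orientation: [0.59, -0.397, 0.408, -0.573]
ft_force: [0.7, 0.0, 0.8]
opening: 0.0228
```

```bash
cat >> h.py <<'E'
def to(p,jaw):
    "move and turn still needed to stand at p (mm), jaw yaw deg, tool straight down"
    o=st(); M=R.from_quat(o['orientation']).as_matrix(); j=np.radians(jaw)
    z=np.array([np.cos(j),np.sin(j),0]);
    if z@M[:,2]<0: z=-z
    y=np.array([0,0,-1.]); T=np.c_[np.cross(y,z),y,z]
    print('go',(np.array(p)-o['tool_pos']*1000).round(1),'turn',np.degrees(R.from_matrix(T@M.T).as_rotvec()).round(1))
E
python3 - <<'E'
from h import *
to([538,153,29],17.5)
E
```

```text
t 16.4 pos [530.2 144.9 166.2] jawyaw 20.5 down [-0.001 -0.029 -1.   ] F [0.7 0.  0.8] open 22.8
go [   7.8    8.1 -137.2] turn [ 1.6 -0.1 -3.1]
```

Emit:
arm_command(moves="4 4 -20 1.6 0 -3.1; 8 8 -60 1.6 0 -3.1; 8 8 -95 1.6 0 -3.1; 8 8 -110 1.6 0 -3.1; 8 8 -118 1.6 0 -3.1; 8 8 -118 1.6 0 -3.1")

```text
clock: 17.0
tool_pos: [0.5381, 0.1535, 0.0481]
orientation: [0.571, -0.418, 0.417, -0.57]
ft_force: [0.4, -0.1, -0.1]
opening: 0.0232
```

Run:
```python
from h import *
to([538,153,48],17.5); c=cap('side'); a=c['img'][200:330,230:360]
cv2.imwrite('pics/s7.png',cv2.resize(a,(600,600),interpolation=2))
```

```text
t 17.0 pos [538.1 153.5  48.1] jawyaw 17.5 down [-0.002 -0.    -1.   ] F [ 0.4 -0.1 -0.1] open 23.2
go [-0.1 -0.5 -0.1] turn [ 0.  -0.1 -0. ]
```

View pics/s7.png

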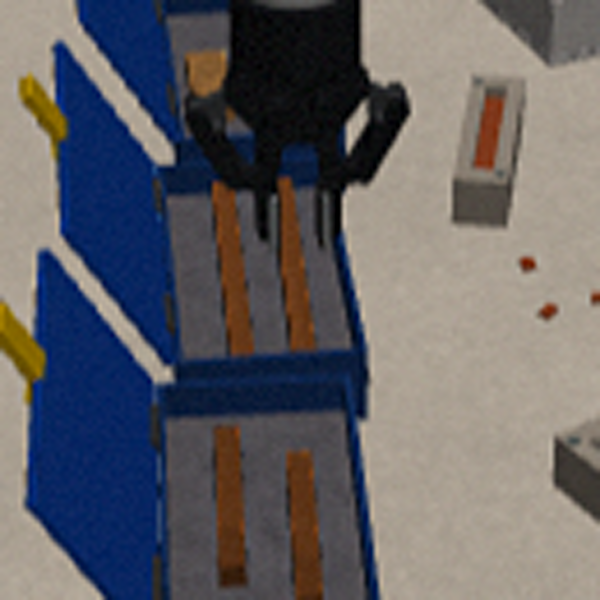

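The fingers straddle the near batten at crop (285,215). I lower with a watch on the force.

Emit:
arm_command(moves="0 0 -3 0 0 0; 0 0 -6 0 0 0; 0 0 -9 0 0 0; 0 0 -12 0 0 0; 0 0 -12 0 0 0")

```text
clock: 17.55
tool_pos: [0.5385, 0.1534, 0.0366]
orientation: [0.571, -0.418, 0.418, -0.57]
ft_force: [0.9, 0.1, -0.2]
opening: 0.0232
```

Emit:
arm_command(moves="0 0 0 0 0 0; 0 0 0 0 0 0; 0 0 0 0 0 0; 0 0 0 0 0 0", hand=0)

```text
clock: 17.95
tool_pos: [0.5386, 0.1534, 0.0367]
orientation: [0.571, -0.418, 0.418, -0.57]
ft_force: [0.6, 0.5, -1.1]
opening: -0.0002
```

Emit:
arm_command(moves="0 0 8 0 0 0; 0 0 8 0 0 0; 0 0 8 0 0 0; 0 0 0 0 0 0; 0 0 -4 0 0 0; 0 0 -7 0 0 0; 0 0 -10 0 0 0; 0 0 -10 0 0 0", hand=0.27)

```text
clock: 18.75
tool_pos: [0.5391, 0.1536, 0.0263]
orientation: [0.57, -0.418, 0.418, -0.57]
ft_force: [2.5, -0.1, -2.1]
opening: 0.0233
```

Emit:
arm_command(moves="0 0 -2 0 0 0; 0 0 -4 0 0 0; 0 0 -4 0 0 0")

```text
clock: 19.05
tool_pos: [0.5392, 0.1537, 0.0221]
orientation: [-0.57, 0.418, -0.418, 0.57]
ft_force: [2.4, 0.8, -2.2]
opening: 0.0231
```

Emit:
arm_command(moves="0 0 0 0 0 0; 0 0 0 0 0 0; 0 0 0 0 0 0; 0 0 0 0 0 0", hand=0)

```text
clock: 19.45
tool_pos: [0.5387, 0.1535, 0.0221]
orientation: [0.571, -0.418, 0.418, -0.57]
ft_force: [-0.6, 0.3, 3.2]
opening: 0.0131
```

Gripped, with the opening at 13 mm. The true fingertip level is close to the TCP reading. I carry the batten to the tub.

Emit:
arm_command(moves="0 0 30 0 0 0; 0 0 70 0 0 0; 0 0 110 0 0 0; 0 0 140 0 0 0; 0 -40 150 0 0 -8; -5 -80 150 0 0 -16; -10 -120 150 0 0 -24; -15 -160 150 0 0 -32")

```text
clock: 20.25
tool_pos: [0.5228, -0.008, 0.1719]
orientation: [-0.432, 0.561, -0.56, 0.431]
ft_force: [0.2, -0.2, -0.6]
opening: 0.0129
```

Emit:
arm_command(moves="-8 -45 0 0 0 -8; -16 -90 0 0 0 -16; -24 -135 0 0 0 -24; -36 -180 0 0 0 -32; -48 -225 0 0 0 -38; -60 -270 0 0 0 -38; -78 -315 0 0 0 -38; -78 -335 0 0 0 -38")

```text
clock: 21.05
tool_pos: [0.4406, -0.3477, 0.172]
orientation: [-0.224, 0.671, -0.671, 0.222]
ft_force: [-0.3, -0.3, -0.4]
opening: 0.0126
```

Run:
```python
from h import *
to([445.6,-353.3,80],-54); cap('side'); t=cap('top')
s=cap('side'); 
def cr(i,x,y,w,h): return cv2.resize(i[y:y+h,x:x+w],(400,400),interpolation=2)
cv2.imwrite('pics/p8.png',np.hstack([cr(s['img'],270,80,200,200),cr(t['img'],370,170,200,200)]))
```

```text
t 21.05 pos [ 440.6 -347.7  172. ] jawyaw -53.2 down [-0.003 -0.    -1.   ] F [-0.3 -0.3 -0.4] open 12.6
go [  5.   -5.6 -92. ] turn [ 0.  -0.2 -0.8]
```

View pics/p8.png

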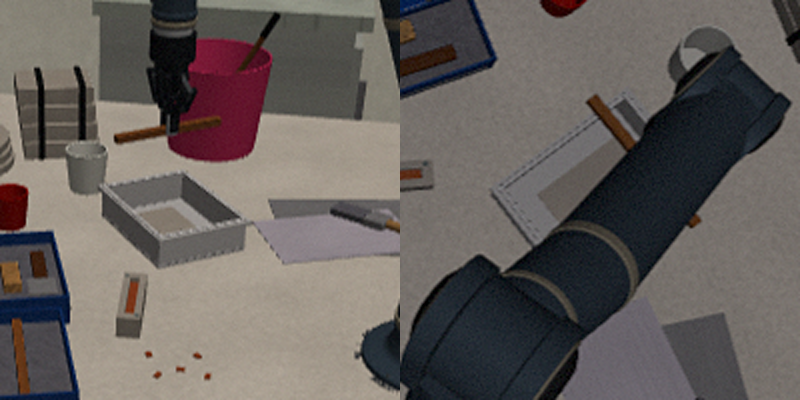

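The batten is held square over the tub, seen at crop (165,130), and clear of the pot. I lower it.

Emit:
arm_command(moves="5 -6 -40 0 0 -0.8; 5 -6 -75 0 0 -0.8; 5 -6 -98 0 0 -0.8; 5 -6 -106 0 0 -0.8; 5 -6 -110 0 0 -0.8; 5 -6 -113 0 0 -0.8; 5 -6 -113 0 0 -0.8")

```text
clock: 21.9
tool_pos: [0.4495, -0.3499, 0.0593]
orientation: [-0.22, 0.672, -0.672, 0.22]
ft_force: [-0.2, -0.2, -0.0]
opening: 0.013
```

Emit:
arm_command(moves="-4 -3 -1 0 0 0; -4 -3 -3 0 0 0; -4 -3 -4 0 0 0; -4 -3 -4 0 0 0")

```text
clock: 22.3
tool_pos: [0.4454, -0.3534, 0.056]
orientation: [-0.22, 0.672, -0.672, 0.22]
ft_force: [-1.4, 1.4, 5.1]
opening: 0.0131
```

Contact at 5 N, so the batten is on the rim. I open a little and lift.

Emit:
arm_command(moves="0 0 0 0 0 0; 0 0 0 0 0 0; 0 0 0 0 0 0; 0 0 20 0 0 0; 0 0 60 0 0 0; 0 0 105 0 0 0; 0 0 115 0 0 0", hand=0.35)

```text
clock: 23.0
tool_pos: [0.4475, -0.3556, 0.1758]
orientation: [0.218, -0.67, 0.674, -0.222]
ft_force: [0.8, -0.8, 0.1]
opening: 0.0297
```

Emit:
arm_command(moves="8 45 0 0 0 8; 16 90 0 0 0 16; 24 135 0 0 0 24; 36 180 0 0 0 32; 48 225 0 0 0 40; 60 270 0 0 0 48; 78 315 0 0 0 56; 90 360 0 0 0 64", hand=0.27)

```text
clock: 23.8
tool_pos: [0.5379, 0.0066, 0.1754]
orientation: [-0.541, 0.451, -0.453, 0.547]
ft_force: [1.5, -0.1, 0.7]
opening: 0.0234
```

Run:
```python
from h import *
to([572,164,45],17.5); c=cap('top'); H,S,V=hsv(c)
for k in blobs((H<18)&(S>90)&(V>40),60):
    b=cv2.boundingRect(k)
    if b[1]>200 and b[0]>330: print(b,rectz(c,k,.074))
```

```text
t 23.8 pos [537.9   6.6 175.4] jawyaw 10.6 down [ 0.007  0.005 -1.   ] F [ 1.5 -0.1  0.7] open 23.4
go [  34.1  157.4 -130.4] turn [-0.3  0.4  6.9]
(493, 409, 19, 34) (18, -380, 91, 17, -28.3)
(456, 228, 51, 61) (443, -354, 198, 16, 36.1)
```

Emit:
arm_command(moves="9 45 0 -0.3 0.4 6.9; 18 90 0 -0.3 0.4 6.9; 28 132 0 -0.3 0.4 6.9; 34 155 -20 -0.3 0.4 6.9; 34 157 -55 -0.3 0.4 6.9; 34 157 -85 -0.3 0.4 6.9; 34 157 -105 -0.3 0.4 6.9; 34 157 -105 -0.3 0.4 6.9")

```text
clock: 24.65
tool_pos: [0.5709, 0.1726, 0.0667]
orientation: [0.574, -0.417, 0.411, -0.573]
ft_force: [-0.4, -0.7, 0.0]
opening: 0.0232
```

Run:
```python
from h import *
to([572,164,22],17.5)
```

```text
t 24.65 pos [570.9 172.6  66.7] jawyaw 18.3 down [-0.007  0.004 -1.   ] F [-0.4 -0.7  0. ] open 23.2
go [  1.1  -8.6 -44.7] turn [-0.2 -0.4 -0.8]
```

Emit:
arm_command(moves="1 -9 -10 0 -0.4 -0.8; 1 -9 -20 0 -0.4 -0.8; 1 -9 -30 0 -0.4 -0.8; 1 -9 -38 0 -0.4 -0.8; 1 -9 -45 0 -0.4 -0.8; 1 -9 -45 0 -0.4 -0.8")

```text
clock: 25.25
tool_pos: [0.5719, 0.164, 0.0213]
orientation: [-0.569, 0.419, -0.417, 0.572]
ft_force: [0.5, -0.3, 0.4]
opening: 0.023
```

Emit:
arm_command(moves="0 0 0 0 0 0; 0 0 0 0 0 0; 0 0 0 0 0 0; 0 0 0 0 0 0", hand=0)

```text
clock: 25.65
tool_pos: [0.5722, 0.1642, 0.0215]
orientation: [-0.569, 0.419, -0.417, 0.572]
ft_force: [1.2, 1.6, 0.3]
opening: 0.0128
```

Emit:
arm_command(moves="0 0 30 0 0 0; 0 0 70 0 0 0; 0 0 110 0 0 0; 0 0 140 0 0 0; -10 -40 150 0 0 -8; -25 -80 150 0 0 -16; -40 -120 150 0 0 -24; -55 -160 150 0 0 -32")

```text
clock: 26.45
tool_pos: [0.516, 0.0027, 0.1715]
orientation: [-0.43, 0.56, -0.56, 0.433]
ft_force: [1.5, -0.7, -1.0]
opening: 0.013
```

Emit:
arm_command(moves="-15 -42 0 0 0 -8; -30 -85 0 0 0 -16; -45 -128 0 0 0 -24; -60 -170 0 0 0 -32; -75 -215 0 0 0 -38; -92 -260 0 0 0 -39; -110 -295 0 0 0 -39; -112 -300 0 0 0 -39")

```text
clock: 27.25
tool_pos: [0.4005, -0.302, 0.1719]
orientation: [0.216, -0.672, 0.674, -0.218]
ft_force: [-0.5, 1.0, -0.7]
opening: 0.0127
```

Run:
```python
from h import *
to([403.5,-297,58],-54)
```

```text
t 27.25 pos [ 400.5 -302.   171.9] jawyaw -54.3 down [ 0.003 -0.001 -1.   ] F [-0.5  1.  -0.7] open 12.7
go [   3.     5.  -113.9] turn [0.  0.2 0.3]
```

Emit:
arm_command(moves="3 5 -40 0 0 0; 3 5 -75 0 0 0; 3 5 -98 0 0 0; 3 5 -106 0 0 0; 3 5 -110 0 0 0; 3 5 -113 0 0 0; 3 5 -116 0 0 0; 3 5 -116 0 0 0")

```text
clock: 28.05
tool_pos: [0.4039, -0.2971, 0.0564]
orientation: [0.216, -0.672, 0.674, -0.218]
ft_force: [-1.0, -0.2, 0.1]
opening: 0.0131
```

Emit:
arm_command(moves="0 0 0 0 0 0; 0 0 0 0 0 0; 0 0 0 0 0 0; 0 0 20 0 0 0; 0 0 60 0 0 0; 0 0 105 0 0 0; 0 0 125 0 0 0", hand=0.35)

```text
clock: 28.75
tool_pos: [0.4051, -0.2985, 0.185]
orientation: [0.214, -0.671, 0.675, -0.22]
ft_force: [0.3, 0.2, 0.2]
opening: 0.0303
```

Emit:
arm_command(moves="8 45 0 0 0 8; 16 90 0 0 0 16; 24 135 0 0 0 24; 30 180 0 0 0 32; 36 220 0 0 0 40; 42 250 0 0 0 48; 44 255 0 0 0 56; 44 255 0 0 0 58", hand=0.8)

```text
clock: 29.55
tool_pos: [0.4495, -0.0418, 0.1852]
orientation: [-0.514, 0.481, -0.482, 0.521]
ft_force: [-0.6, 0.3, -0.2]
opening: 0.0684
```

Run:
```python
from h import *
to([449,-43,15],4.5); c=cap('top','top9.png'); H,S,V=hsv(c)
for k in blobs((H<18)&(S>90)&(V>40),60):
    b=cv2.boundingRect(k)
    if b[1]>200 and b[0]>330: print(b,rectz(c,k,.074))
print([g for g in grooves(c) if g[0][1]>245]); print(robot.observe()['q'].round(2))
```

```text
t 29.55 pos [449.5 -41.8 185.2] jawyaw 4.1 down [ 0.009  0.007 -1.   ] F [-0.6  0.3 -0.2] open 68.4
go [  -0.5   -1.2 -170.2] turn [-0.4  0.5  0.4]
(492, 409, 21, 34) (18, -381, 91, 18, -29.2)
(342, 257, 22, 6) (440, -16, 56, 12, -85.5)
(436, 243, 50, 62) (402, -298, 197, 16, 35.7)
(456, 228, 51, 61) (444, -355, 198, 14, 36.2)
[((134, 328, 40, 6), (260, 510, 103, 12, -88.1)), ((211, 301, 30, 31), (297, 320, 105, 11, -44.6)), ((91, 267, 25, 49), (367, 648, 128, 45, -9.6)), ((342, 257, 22, 6), (447, -19, 58, 12, -85.5))]
[-0.26  0.14  0.29  2.11 -0.06  0.89  0.14]
```

Both battens lie 71 mm apart at (402,-298) and (444,-355). Mould 1 is next.

Emit:
arm_command(moves="0 -1 -45 -0.4 0.5 0.4; 0 -1 -90 -0.4 0.5 0.4; 0 -1 -130 -0.4 0.5 0.4; 0 -1 -155 -0.4 0.5 0.4; 0 -1 -165 -0.4 0.5 0.4; 0 -1 -172 -0.4 0.5 0.4; 0 -1 -176 -0.4 0.5 0.4; 0 -1 -176 -0.4 0.5 0.4")

```text
clock: 30.4
tool_pos: [0.4499, -0.0438, 0.0097]
orientation: [-0.518, 0.48, -0.481, 0.519]
ft_force: [-0.1, -0.5, 0.5]
opening: 0.0684
```

Emit:
arm_command(moves="0 0 0 0 0 0; 0 0 0 0 0 0; 0 0 0 0 0 0; 0 0 0 0 0 0; 0 0 0 0 0 0", hand=0, squeeze=60)

```text
clock: 30.9
tool_pos: [0.4511, -0.0438, 0.0109]
orientation: [-0.518, 0.48, -0.482, 0.519]
ft_force: [-0.4, 0.4, 7.1]
opening: 0.0351
```

Emit:
arm_command(moves="0 0 10 0 0 0; 0 0 30 0 0 0; 0 0 60 0 0 0; 0 0 100 0 0 0; 0 0 130 0 0 0; 0 0 145 0 0 0; 0 0 145 0 0 0")

```text
clock: 31.6
tool_pos: [0.4524, -0.0438, 0.1585]
orientation: [-0.516, 0.478, -0.483, 0.521]
ft_force: [0.7, 1.6, -3.3]
opening: 0.0346
```

Run:
```python
from h import *
ey=np.array([np.cos(np.radians(36)),np.sin(np.radians(36))]); mid=np.array([423.5,-326])
for s in(-38,38): print(mid+s*ey)
p=mid+38*ey
to([p[0],p[1],84],36); s=cap('side'); cv2.imwrite('pics/s10.png',cv2.resize(s['img'][120:320,260:460],(600,600),interpolation=2))
```

```text
[ 392.75735421 -348.33583959]
[ 454.24264579 -303.66416041]
t 31.6 pos [452.4 -43.8 158.5] jawyaw 4.3 down [ 0.009  0.    -1.   ] F [ 0.7  1.6 -3.3] open 34.6
go [   1.8 -259.9  -74.5] turn [-0.2  0.5 31.7]
```

View pics/s10.png

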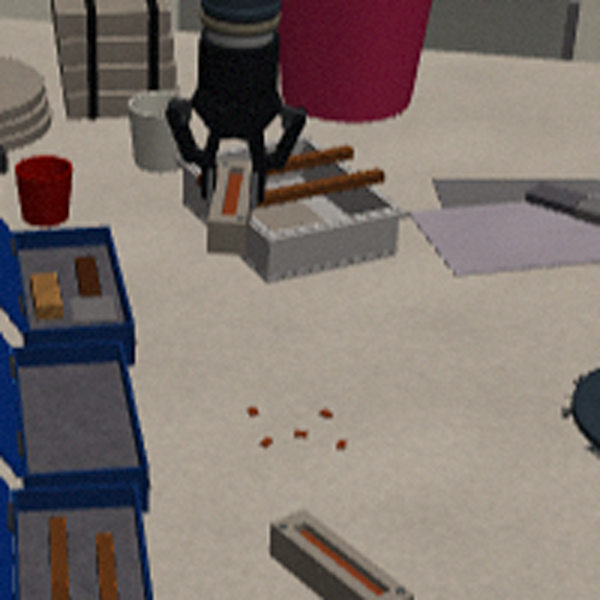

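The mould is held level at crop (232,190), and I carry it over the battens.

Emit:
arm_command(moves="0 -40 0 0 0.5 7; 0 -85 0 0 0.5 14; 0 -130 0 0 0.5 21; 0 -175 0 0 0.5 28; 1 -220 0 0 0.5 31.7; 2 -250 0 0 0.5 31.7; 2 -260 -10 0 0.5 31.7; 2 -260 -20 0 0.5 31.7")

```text
clock: 32.45
tool_pos: [0.4519, -0.3047, 0.135]
orientation: [0.63, -0.324, 0.32, -0.629]
ft_force: [-0.4, 1.0, -1.8]
opening: 0.0348
```

Run:
```python
from h import *
to([454,-304,86],36)
```

```text
t 32.45 pos [ 451.9 -304.7  135. ] jawyaw 35.9 down [-0.006  0.002 -1.   ] F [-0.4  1.  -1.8] open 34.8
go [  2.1   0.7 -49. ] turn [-0.1 -0.3  0.1]
```

Emit:
arm_command(moves="2 1 -15 0 -0.3 0; 2 1 -30 0 -0.3 0; 2 1 -40 0 -0.3 0; 2 1 -45 0 -0.3 0; 2 1 -48 0 -0.3 0; 2 1 -50 0 -0.3 0; 2 1 -50 0 -0.3 0")

```text
clock: 33.15
tool_pos: [0.4542, -0.3037, 0.0854]
orientation: [-0.629, 0.322, -0.322, 0.63]
ft_force: [-0.1, 0.7, -2.7]
opening: 0.0339
```

Emit:
arm_command(moves="0 0 -1 0 0 0; 0 0 -2 0 0 0; 0 0 -2 0 0 0")

```text
clock: 33.45
tool_pos: [0.4545, -0.3039, 0.0849]
orientation: [-0.629, 0.322, -0.322, 0.63]
ft_force: [-1.6, 2.2, 7.3]
opening: 0.0348
```

Emit:
arm_command(moves="0 0 0 0 0 0; 0 0 0 0 0 0; 0 0 0 0 0 0; 0 0 20 0 0 0; 0 0 60 0 0 0; 0 0 100 0 0 0; 0 0 115 0 0 0", hand=0.65)

```text
clock: 34.15
tool_pos: [0.4562, -0.3053, 0.2039]
orientation: [-0.629, 0.319, -0.324, 0.63]
ft_force: [0.9, -0.4, -0.2]
opening: 0.0557
```

Emit:
arm_command(moves="0 45 0 0 0 0; 0 90 0 0 0 0; -5 138 0 0 0 0; -15 185 0 0 0 0; -30 230 0 0 0 0; -45 275 0 0 0 0; -60 320 0 0 0 4; -75 365 0 0 0 8", hand=0.8)

```text
clock: 34.95
tool_pos: [0.3805, 0.0613, 0.2041]
orientation: [-0.65, 0.273, -0.279, 0.652]
ft_force: [0.6, 1.5, 0.2]
opening: 0.0685
```

Emit:
arm_command(moves="-20 45 0 0 0 0; -40 90 0 0 0 0; -55 130 0 0 0 0; -65 170 0 0 0 0; -75 210 0 0 0 0; -75 210 0 0 0 0")

```text
clock: 35.55
tool_pos: [0.3039, 0.2765, 0.2046]
orientation: [-0.65, 0.271, -0.276, 0.654]
ft_force: [0.9, -0.3, 0.0]
opening: 0.068
```

Run:
```python
from h import *
to([297,320,10],45.4); c=cap('top','top11.png');s=cap('side','side11.png')
for g in grooves(c): print(g)
H,S,V=hsv(c)
for k in blobs((H<18)&(S>90)&(V>40),60):
    b=cv2.boundingRect(k)
    if b[1]>200 and b[0]>380: print(b,rectz(c,k,.106))
def cr(i,x,y,w): return cv2.resize(i[y:y+w,x:x+w],(400,400),interpolation=2)
cv2.imwrite('pics/p11.png',np.hstack([cr(s['img'],310,130,160),cr(c['img'],400,190,160)]))
```

```text
t 35.55 pos [303.9 276.5 204.6] jawyaw 44.5 down [ 0.009  0.003 -1.   ] F [ 0.9 -0.3  0. ] open 68.0
go [  -6.9   43.5 -194.6] turn [-0.2  0.5  0.9]
((134, 328, 40, 6), (260, 510, 103, 12, -87.9))
((211, 325, 8, 7), (267, 350, 20, 11, -44.7))
((91, 273, 23, 47), (353, 650, 124, 45, -9.3))
((456, 268, 30, 37), (374, -333, 117, 16, 36.9))
((476, 253, 31, 36), (415, -391, 116, 16, 36.5))
((435, 243, 14, 15), (472, -262, 46, 15, 37.5))
((186, 242, 37, 14), (480, 382, 100, 16, -74.7))
((448, 241, 34, 26), (463, -321, 110, 14, -54.4))
((456, 228, 13, 15), (513, -319, 45, 16, 37.0))
((185, 226, 44, 16), (521, 377, 119, 16, -74.6))
((369, 194, 30, 15), (611, -108, 84, 21, -71.5))
((441, 152, 26, 27), (712, -306, 83, 61, -42.1))
(492, 409, 21, 35) (20, -371, 90, 17, -29.1)
(456, 267, 30, 38) (364, -314, 113, 15, 36.2)
(477, 252, 30, 37) (405, -370, 113, 15, 37.0)
(436, 243, 13, 15) (458, -246, 44, 13, 36.3)
(448, 240, 34, 27) (450, -303, 106, 14, -54.4)
(456, 228, 14, 15) (498, -301, 44, 13, 35.8)
```

View pics/p11.png

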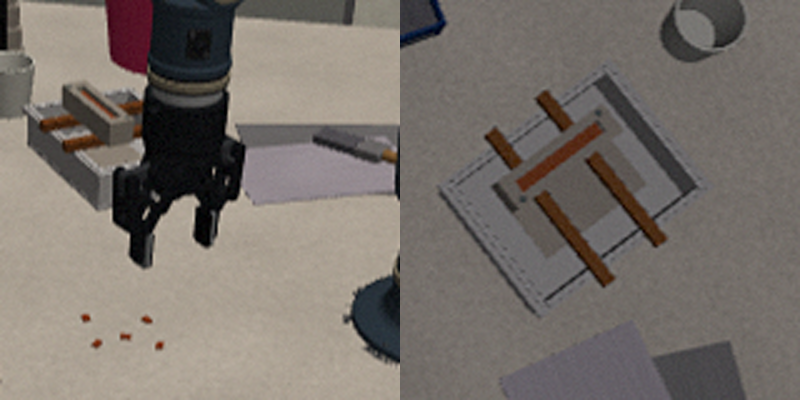

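Mould 1 lies across both battens at crop (557,157). Mould 2 is next.

Emit:
arm_command(moves="-7 30 -25 0 0.5 1; -7 43 -70 0 0.5 1; -7 43 -115 0 0.5 1; -7 43 -155 0 0.5 1; -7 43 -180 0 0.5 1; -7 43 -190 0 0.5 1; -7 43 -194 0 0.5 1; -7 43 -194 0 0.5 1")

```text
clock: 36.45
tool_pos: [0.2989, 0.3143, 0.0103]
orientation: [0.653, -0.27, 0.271, -0.653]
ft_force: [-1.0, 0.9, 0.4]
opening: 0.0686
```

Emit:
arm_command(moves="0 0 0 0 0 0; 0 0 0 0 0 0; 0 0 0 0 0 0; 0 0 0 0 0 0; 0 0 0 0 0 0", hand=0)

```text
clock: 36.95
tool_pos: [0.3005, 0.3159, 0.0121]
orientation: [-0.652, 0.27, -0.271, 0.655]
ft_force: [0.6, -0.4, 7.8]
opening: 0.0344
```

Emit:
arm_command(moves="0 0 10 0 0 0; 0 0 30 0 0 0; 0 0 60 0 0 0; 0 0 100 0 0 0; 0 0 140 0 0 0; 0 0 160 0 0 0; 0 0 160 0 0 0")

```text
clock: 37.65
tool_pos: [0.3015, 0.3172, 0.1755]
orientation: [-0.649, 0.269, -0.272, 0.657]
ft_force: [0.4, -0.5, -3.0]
opening: 0.0347
```

Emit:
arm_command(moves="20 -35 0 0 0 0; 45 -75 0 0 0 0; 70 -115 0 0 0 0; 95 -155 0 0 0 0; 120 -195 0 0 0 0; 135 -240 0 0 0 0; 145 -285 0 0 0 0; 150 -330 0 0 0 0")

```text
clock: 38.45
tool_pos: [0.4507, -0.0148, 0.1742]
orientation: [-0.65, 0.27, -0.272, 0.657]
ft_force: [0.8, 1.0, -3.0]
opening: 0.0346
```

Emit:
arm_command(moves="0 -45 0 0 0 -3; 0 -90 0 0 0 -6; -10 -135 0 0 0 -9; -20 -180 0 0 0 -9; -30 -225 0 0 0 -9; -40 -270 0 0 0 -9; -50 -310 0 0 0 -9; -58 -335 0 0 0 -9")

```text
clock: 39.25
tool_pos: [0.3901, -0.3523, 0.1729]
orientation: [-0.627, 0.322, -0.323, 0.632]
ft_force: [-0.2, 0.3, -1.9]
opening: 0.0349
```

Run:
```python
from h import *
to([394,-349,87],36)
```

```text
t 39.25 pos [ 390.1 -352.3  172.9] jawyaw 35.8 down [ 0.005  0.007 -1.   ] F [-0.2  0.3 -1.9] open 34.9
go [  3.9   3.3 -85.9] turn [-0.4  0.3  0.2]
```

Emit:
arm_command(moves="6 0 -30 -0.4 0.3 0; 6 0 -60 -0.4 0.3 0; 6 0 -75 -0.4 0.3 0; 6 0 -82 -0.4 0.3 0; 6 0 -84 -0.4 0.3 0; 6 0 -86 -0.4 0.3 0; 6 0 -86 -0.4 0.3 0")

```text
clock: 39.95
tool_pos: [0.3964, -0.3525, 0.0874]
orientation: [0.63, -0.322, 0.322, -0.629]
ft_force: [0.6, -0.6, -2.8]
opening: 0.0342
```

Emit:
arm_command(moves="0 0 -1 0 0 0; 0 0 -1 0 0 0")

```text
clock: 40.15
tool_pos: [0.3968, -0.3527, 0.087]
orientation: [0.63, -0.321, 0.323, -0.629]
ft_force: [-0.2, 0.6, -2.6]
opening: 0.0346
```

Emit:
arm_command(moves="0 0 -1 0 0 0; 0 0 -2 0 0 0; 0 0 -2 0 0 0")

```text
clock: 40.45
tool_pos: [0.3971, -0.3529, 0.0861]
orientation: [0.63, -0.321, 0.323, -0.629]
ft_force: [-2.6, 1.8, 6.2]
opening: 0.0345
```

Contact again, so I release and rise. Then I head to lid C with the jaw at 109°.

Emit:
arm_command(moves="0 0 0 0 0 0; 0 0 0 0 0 0; 0 0 0 0 0 0; 0 0 20 0 0 0; 0 0 60 0 0 0; 0 0 110 0 0 0; 0 0 150 0 0 0; 0 0 165 0 0 0", hand=0.6)

```text
clock: 41.25
tool_pos: [0.3986, -0.3545, 0.2557]
orientation: [0.63, -0.318, 0.326, -0.629]
ft_force: [0.1, 0.0, -0.1]
opening: 0.051
```

Emit:
arm_command(moves="30 30 0 0 0 8; 60 60 0 0 0 16; 95 90 0 0 0 24; 130 120 0 0 0 32; 165 150 0 0 0 40; 200 180 0 0 0 48; 235 215 0 0 0 56; 270 250 0 0 0 64")

```text
clock: 42.05
tool_pos: [0.6698, -0.1034, 0.2555]
orientation: [-0.703, -0.065, 0.059, 0.706]
ft_force: [0.3, 0.1, -1.1]
opening: 0.0513
```

Run:
```python
from h import *
c=cap('top','top12.png');s=cap('side','side12.png')
H,S,V=hsv(c)
for k in blobs((H<18)&(S>90)&(V>40),60):
    b=cv2.boundingRect(k)
    if b[1]>200 and b[0]>380: print(b,rectz(c,k,.106))
print('top yellow');
for k in blobs((abs(H-26)<6)&(S>150),25): print(cv2.boundingRect(k))
H,S,V=hsv(s)
print('side yellow');
for k in blobs((abs(H-26)<6)&(S>150),15): print(cv2.boundingRect(k))
for n,h,y in (('A',[549,403.8],16.1),('B',[607.7,174.9],18.3),('C',[671.2,-62],19.2)):
    ex=np.array([np.cos(np.radians(y)),np.sin(np.radians(y))]);t=2.1+.022
    g=np.r_[np.array(h)-134*np.cos(t)*ex,48+134*np.sin(t)]; print(n,g.round(0),'top',np.round(proj(c,g/1000)),'side',np.round(proj(s,g/1000)))
to([g[0],g[1],230],109.2)
def cr(i,x,y,w): return cv2.resize(i[y:y+w,x:x+w],(400,400),interpolation=2)
cv2.imwrite('pics/p12.png',np.hstack([cr(s['img'],230,100,220),cr(c['img'],400,190,160)]))
```

```text
(493, 409, 20, 35) (20, -372, 89, 17, -28.8)
(474, 291, 12, 14) (334, -336, 37, 14, 33.0)
(495, 275, 12, 14) (374, -392, 38, 14, 37.1)
(455, 267, 13, 15) (395, -292, 38, 15, 36.2)
(468, 262, 33, 27) (391, -351, 106, 14, -54.0)
(476, 252, 13, 14) (435, -347, 38, 15, 37.0)
(448, 240, 34, 27) (449, -303, 106, 14, -54.4)
(456, 228, 14, 15) (498, -301, 44, 13, 35.9)
top yellow
(127, 324, 55, 16)
(176, 182, 12, 13)
(266, 160, 11, 13)
(358, 135, 10, 14)
side yellow
(371, 340, 21, 58)
(229, 267, 12, 16)
(235, 218, 10, 14)
(239, 177, 9, 13)
A [616. 423. 162.] top [181. 186.] side [234. 270.]
B [674. 197. 162.] top [270. 164.] side [240. 220.]
C [737. -39. 162.] top [361. 140.] side [243. 180.]
t 42.15 pos [672.4 -95.4 254.3] jawyaw 100.5 down [ 0.01   0.011 -1.   ] F [-0.3  0.4 -0. ] open 51.0
go [ 65.   56.5 -24.3] turn [-0.7  0.5  8.7]
```

View pics/p12.png

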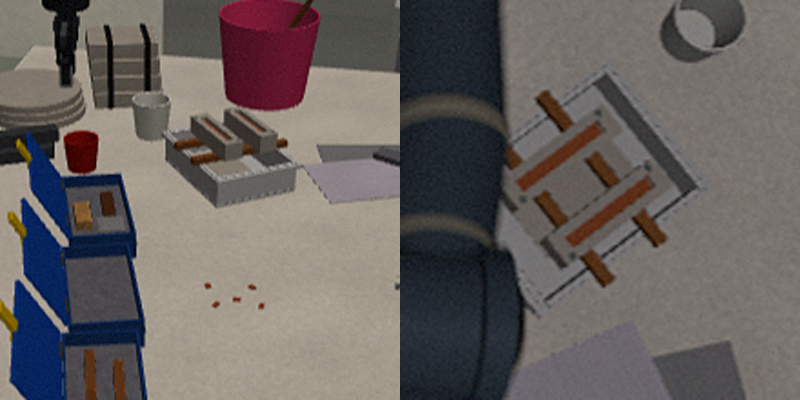

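Both moulds rest on both battens, at crop (235,130) and in the top view at (557,157) and (608,205). Now I close lid C.

Emit:
arm_command(moves="30 25 0 -0.7 0.5 8; 60 50 0 -0.7 0.5 8.7; 65 57 -20 -0.7 0.5 8.7; 65 57 -50 -0.7 0.5 8.7; 65 57 -80 -0.7 0.5 8.7; 65 57 -90 -0.7 0.5 8.7; 65 57 -90 -0.7 0.5 8.7")

```text
clock: 42.85
tool_pos: [0.7362, -0.0388, 0.1623]
orientation: [-0.697, -0.117, 0.119, 0.697]
ft_force: [-0.1, -0.1, -0.2]
opening: 0.0514
```

Run:
```python
from h import *
to([737,-39,147],109.2)
for n,y in (('A',16.1),('B',18.3),('C',19.2)):
    ex=np.array([np.cos(np.radians(y)),np.sin(np.radians(y))]);f=lambda t:np.r_[-134*np.cos(t+.022)*ex,134*np.sin(t+.022)]
    print(n,'; '.join('%d %d %d 0 0 0'%tuple(np.round(f(t)-f(2.1)).astype(int)) for t in np.linspace(2.1,1.1,9)[1:]))
```

```text
t 42.85 pos [736.2 -38.8 162.3] jawyaw 109.2 down [-0.003 -0.    -1.   ] F [-0.1 -0.1 -0.2] open 51.4
go [  0.8  -0.2 -15.3] turn [ 0.  -0.2  0. ]
A -14 -4 8 0 0 0; -29 -8 14 0 0 0; -45 -13 18 0 0 0; -61 -18 20 0 0 0; -77 -22 19 0 0 0; -93 -27 17 0 0 0; -108 -31 13 0 0 0; -123 -36 7 0 0 0
B -14 -5 8 0 0 0; -29 -10 14 0 0 0; -44 -15 18 0 0 0; -60 -20 20 0 0 0; -76 -25 19 0 0 0; -92 -30 17 0 0 0; -107 -35 13 0 0 0; -122 -40 7 0 0 0
C -14 -5 8 0 0 0; -29 -10 14 0 0 0; -44 -15 18 0 0 0; -60 -21 20 0 0 0; -76 -26 19 0 0 0; -91 -32 17 0 0 0; -107 -37 13 0 0 0; -121 -42 7 0 0 0
```

Emit:
arm_command(moves="0 0 -8 0 0 0; 0 0 -15 0 0 0; 0 0 -15 0 0 0")

```text
clock: 43.15
tool_pos: [0.7358, -0.039, 0.1469]
orientation: [-0.697, -0.116, 0.119, 0.697]
ft_force: [-0.4, 0.3, -0.3]
opening: 0.051
```

Emit:
arm_command(moves="0 0 0 0 0 0; 0 0 0 0 0 0; 0 0 0 0 0 0; 0 0 0 0 0 0; 0 0 0 0 0 0", hand=0, squeeze=40)

```text
clock: 43.65
tool_pos: [0.7369, -0.0411, 0.148]
orientation: [0.698, 0.117, -0.118, -0.696]
ft_force: [1.6, -5.4, 2.2]
opening: 0.0226
```

Emit:
arm_command(moves="-14 -5 8 0 0 0; -29 -10 14 0 0 0; -44 -15 18 0 0 0; -60 -21 20 0 0 0; -76 -26 19 0 0 0; -91 -32 17 0 0 0; -107 -37 13 0 0 0; -121 -42 7 0 0 0")

```text
clock: 44.45
tool_pos: [0.6155, -0.0831, 0.1546]
orientation: [0.698, 0.117, -0.118, -0.696]
ft_force: [3.4, -1.8, -4.6]
opening: 0.0204
```

Emit:
arm_command(moves="0 0 0 0 0 0; 0 0 0 0 0 0; 0 0 0 0 0 0; 0 0 30 0 0 0; 0 0 70 0 0 0; 0 0 100 0 0 0", hand=0.6)

```text
clock: 45.05
tool_pos: [0.6168, -0.0819, 0.2571]
orientation: [0.698, 0.118, -0.117, -0.697]
ft_force: [0.5, -0.8, 0.3]
opening: 0.051
```

Emit:
arm_command(moves="5 40 0 0 0 0; 10 85 0 0 0 0; 20 130 0 0 0 0; 30 175 0 0 0 0; 45 220 0 0 0 0; 58 265 0 0 0 0; 58 275 0 0 0 0; 58 278 0 0 0 0")

```text
clock: 45.85
tool_pos: [0.6743, 0.2, 0.2567]
orientation: [0.697, 0.12, -0.119, -0.697]
ft_force: [0.1, -0.0, -0.1]
opening: 0.0509
```

Run:
```python
from h import *
to([674,197,147],108.3)
s=cap('side'); H,S,V=hsv(s)
for k in blobs((abs(H-26)<6)&(S>150),15): print(cv2.boundingRect(k))
```

```text
t 45.85 pos [674.3 200.  256.7] jawyaw 109.5 down [ 0.001 -0.    -1.   ] F [ 0.1 -0.  -0.1] open 50.9
go [  -0.3   -3.  -109.7] turn [ 0.   0.1 -1.2]
(371, 341, 21, 57)
(229, 267, 12, 16)
(235, 218, 10, 14)
(297, 206, 16, 8)
```

Tongue C is at (297,206), where it was when shut. Lid B next.

Emit:
arm_command(moves="0 -3 -40 0 0 -1.2; 0 -3 -75 0 0 -1.2; 0 -3 -97 0 0 -1.2; 0 -3 -105 0 0 -1.2; 0 -3 -109 0 0 -1.2; 0 -3 -109 0 0 -1.2")

```text
clock: 46.5
tool_pos: [0.6753, 0.1941, 0.1489]
orientation: [0.699, 0.112, -0.11, -0.698]
ft_force: [0.4, -0.4, 0.7]
opening: 0.0515
```

Emit:
arm_command(moves="0 0 0 0 0 0; 0 0 0 0 0 0; 0 0 0 0 0 0; 0 0 0 0 0 0; 0 0 0 0 0 0", hand=0)

```text
clock: 47.0
tool_pos: [0.675, 0.1984, 0.1516]
orientation: [-0.697, -0.114, 0.11, 0.7]
ft_force: [-3.2, 4.6, 4.6]
opening: 0.0221
```

Emit:
arm_command(moves="-14 -5 8 0 0 0; -29 -10 14 0 0 0; -44 -15 18 0 0 0; -60 -20 20 0 0 0; -76 -25 19 0 0 0; -92 -30 17 0 0 0; -107 -35 13 0 0 0; -122 -40 7 0 0 0")

```text
clock: 47.8
tool_pos: [0.5543, 0.1587, 0.1605]
orientation: [-0.697, -0.116, 0.108, 0.7]
ft_force: [1.2, 1.1, -0.2]
opening: 0.0215
```

Emit:
arm_command(moves="0 0 0 0 0 0; 0 0 0 0 0 0; 0 0 0 0 0 0; 0 0 30 0 0 0; 0 0 70 0 0 0; 0 0 100 0 0 0", hand=0.6)

```text
clock: 48.4
tool_pos: [0.5555, 0.1592, 0.263]
orientation: [-0.696, -0.117, 0.107, 0.7]
ft_force: [0.0, 0.4, 0.2]
opening: 0.0513
```

Emit:
arm_command(moves="5 40 0 0 0 0; 10 85 0 0 0 -1; 20 130 0 0 0 -2; 30 175 0 0 0 -2; 45 220 0 0 0 -2; 58 260 0 0 0 -2; 62 265 0 0 0 -2; 62 266 0 0 0 -2")

```text
clock: 49.2
tool_pos: [0.6177, 0.4267, 0.2619]
orientation: [-0.698, -0.105, 0.096, 0.702]
ft_force: [0.7, 1.1, 0.5]
opening: 0.0511
```

Run:
```python
from h import *
to([616,423,147],106.1)
s=cap('side'); H,S,V=hsv(s)
for k in blobs((abs(H-26)<6)&(S>150),15): print(cv2.boundingRect(k))
```

```text
t 49.2 pos [617.7 426.7 261.9] jawyaw 106.3 down [ 0.012  0.006 -1.   ] F [0.7 1.1 0.5] open 51.1
go [  -1.7   -3.7 -114.9] turn [-0.4  0.7 -0.2]
(371, 341, 21, 57)
(229, 267, 12, 16)
(301, 247, 18, 10)
(297, 206, 16, 8)
```

Emit:
arm_command(moves="-2 -3 -40 -0.4 0.7 0; -2 -3 -75 -0.4 0.7 0; -2 -3 -100 -0.4 0.7 0; -2 -3 -110 -0.4 0.7 0; -2 -3 -114 -0.4 0.7 0; -2 -3 -114 -0.4 0.7 0")

```text
clock: 49.85
tool_pos: [0.6167, 0.4216, 0.1496]
orientation: [0.7, 0.1, -0.099, -0.7]
ft_force: [0.8, 0.4, 0.3]
opening: 0.0516
```

Emit:
arm_command(moves="0 0 0 0 0 0; 0 0 0 0 0 0; 0 0 0 0 0 0; 0 0 0 0 0 0; 0 0 0 0 0 0", hand=0)

```text
clock: 50.35
tool_pos: [0.6166, 0.426, 0.1526]
orientation: [-0.698, -0.102, 0.098, 0.702]
ft_force: [-1.0, 6.8, 3.0]
opening: 0.023
```

Emit:
arm_command(moves="-14 -4 8 0 0 0; -29 -8 14 0 0 0; -45 -13 18 0 0 0; -61 -18 20 0 0 0; -77 -22 19 0 0 0; -93 -27 17 0 0 0; -108 -31 13 0 0 0; -123 -36 7 0 0 0")

```text
clock: 51.15
tool_pos: [0.4943, 0.3911, 0.1612]
orientation: [-0.697, -0.104, 0.096, 0.703]
ft_force: [1.9, 3.4, -2.0]
opening: 0.0208
```

Emit:
arm_command(moves="0 0 0 0 0 0; 0 0 0 0 0 0; 0 0 0 0 0 0; 0 0 30 0 0 0; 0 0 70 0 0 0; 0 0 110 0 0 0; 0 0 140 0 0 0", hand=0.6)

```text
clock: 51.85
tool_pos: [0.4957, 0.3914, 0.3046]
orientation: [-0.696, -0.104, 0.095, 0.704]
ft_force: [0.8, -0.2, 0.5]
opening: 0.051
```

Emit:
arm_command(moves="-20 20 0 0 0 0; -40 40 0 0 0 0; -60 60 0 0 0 0; -80 90 0 0 0 0; -100 120 0 0 0 0; -120 150 0 0 0 0; -130 170 0 0 0 0; -130 170 0 0 0 0")

```text
clock: 52.65
tool_pos: [0.3627, 0.565, 0.3045]
orientation: [-0.695, -0.106, 0.097, 0.704]
ft_force: [-0.2, -0.7, -0.8]
opening: 0.0513
```

Emit:
arm_command(moves="0 0 0 0 0 0; 0 0 0 0 0 0; 0 0 0 0 0 0; 0 0 0 0 0 0; 0 0 0 0 0 0; 0 0 0 0 0 0; 0 0 0 0 0 0; 0 0 0 0 0 0")

```text
clock: 53.45
tool_pos: [0.3628, 0.5649, 0.3045]
orientation: [-0.695, -0.106, 0.097, 0.704]
ft_force: [-0.0, 0.3, 1.6]
opening: 0.0514
```

Run:
```python
from h import *
st(); c=cap('top','top13.png'); s=cap('side','side13.png'); H,S,V=hsv(s)
print([cv2.boundingRect(k) for k in blobs((abs(H-26)<6)&(S>150),15)])
H,S,V=hsv(c)
print([(cv2.boundingRect(k),rectz(c,k,.053)) for k in blobs((abs(H-26)<6)&(S>150),25)])
for k in blobs((H<18)&(S>90)&(V>40),60):
    b=cv2.boundingRect(k)
    if b[0]>380: print(b,rectz(c,k,.106))
cv2.imwrite('pics/p13.png',np.hstack([cv2.resize(c['img'][130:350,150:550],(480,264)),cv2.resize(s['img'][140:390,200:480],(296,264))]))
```

```text
t 53.45 pos [362.8 564.9 304.5] jawyaw 106.5 down [ 0.01   0.015 -1.   ] F [-0.   0.3  1.6] open 51.4
[(371, 341, 21, 57), (305, 300, 21, 13), (301, 247, 18, 10), (297, 206, 16, 8)]
[((127, 325, 44, 15), (257, 517, 112, 36, -88.1)), ((196, 253, 18, 20), (436, 372, 48, 48, -74.7)), ((284, 230, 18, 20), (496, 137, 48, 47, -71.5)), ((373, 206, 17, 20), (561, -104, 48, 47, -71.5))]
(492, 409, 21, 35) (20, -371, 90, 17, -28.7)
(474, 291, 13, 14) (334, -336, 37, 13, 37.4)
(456, 267, 12, 15) (395, -291, 37, 15, 36.2)
(468, 262, 33, 27) (391, -351, 106, 14, -54.0)
(436, 243, 13, 15) (458, -246, 43, 13, 32.5)
(448, 240, 34, 27) (449, -303, 106, 14, -54.1)
(456, 228, 14, 15) (498, -301, 44, 12, 37.0)
(443, 161, 18, 15) (680, -282, 44, 39, 89.6)
(452, 152, 15, 10) (712, -304, 37, 25, 87.0)
```

View pics/p13.png

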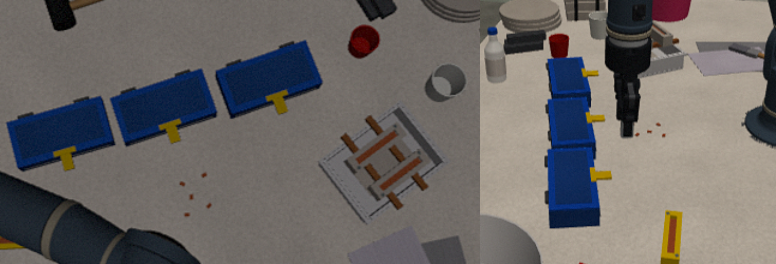

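Everything is in place: the lids are shut with tongues at their original pixels, both moulds are on the battens, and the cup and pot haven't moved.

```bash
python3 -c "
from h import *
print(robot.hand_in())"
```

```text
the job is handed in; nothing more can be done
None
```

The job is done and handed in at about 53 s of robot time; no verdict is reported.

**What I did:** I opened all three cases and found the long battens in the middle one. I laid both across the tub about 71 mm apart, at roughly 36°, square to its long walls. I then set both half-moulds that were there on the two battens and shut all three lids.

**Last checks:** In the final pictures all three yellow tongues are back at their shut positions to within a pixel. Both moulds lie over both battens at about -54°, in line with the tub. The cup and pot show no visible movement, and the arm stands clear. The other contents were last seen in their cases before I shut the lids, and I did not touch them.

**What went wrong or disagreed:**
- **Finger reach:** the fingertips stood about 20 mm higher than the stated geometry. The first grasp at tongue A and the first at a batten closed on nothing, and I repeated both lower.
- **Knocked mould:** one mould was found about 4 cm from where it first lay. I picked it up from the new spot.

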